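# Load a carved bracket into the carving jig

## Task

Take the carved bracket out of the stock rack and load it flat into the carving jig, its plain narrow tongue going under the steel bridge until the tongue's end is up against the stop at the back; you will have to put it down and take it again by the carved part, since a hand on the tongue cannot pass under the bridge. Then turn the red T-handle clockwise until the clamp is firm on the tongue. Leave the plain batten in the rack and the other things on the bench where they are.

Things in the scene. Friction and masses are not known exactly. Their poses are not given: they have to be found in the camera images.
- bracket: Carved wooden bracket, 205 mm long (own y), 26 mm thick, 0.16 kg, lying flat, z up. Origin: underside, mid-length. Carved body y = -27.5 to 102.5 mm, 52 mm wide (x); plain pale tongue y = -102.5 to -27.5 mm, 32 mm wide. Starts in one of the rack's two large pigeonholes (which one varies), tongue and about 15 mm of the body sticking out to the rack's -y.
- tongue_end (a point): Centre of the end face of the bracket's tongue (own y = -102.5 mm, 13 mm above the underside).
- tail_end (a point): Centre of the end face of the bracket's carved body (own y = +102.5 mm, 13 mm above the underside).
- rack: Fixed plywood stock rack, 206 mm wide (x), 150 deep (y), 132 tall. Origin on the table at the middle of its open front, which looks along own -y. Two large bottom pigeonholes centred at x = -60 and +60 mm, 71 mm wide, floor 12 mm and roof 52 mm above the table: things come out of them only along the rack's -y.
- jig: Fixed carving jig. Origin on the table below the clamp screw. Plywood base 150 mm (x), y = -60 to +120 mm, top 12 mm above the table. Dark fences leave a pocket 36 mm wide along y, from the back stop (y = -35) to y = 20 mm. A steel bridge (84 mm in x, y = -23 to 23 mm, 46 to 66 mm above the table) roofs it. The tongue goes in along -y; home, the bracket lies flat on the base, its axes parallel to the jig's.
- stop (a point): Middle of the pocket's back stop face, 25 mm above the table: the tongue_end comes here when fully home. Axes parallel to the jig's.
- mouth (a point): Middle of the pocket's flared mouth, 52 mm wide here, jig y = +34 mm, 25 mm above the table.
- screw (a joint): Angle of the clamp's T-handle, rad, about a vertical axis; grows clockwise seen from above. Starts at -0.2 to 0.2; end stops -0.4 and 1.5. The foot goes down 5 mm per rad; the screw stays where left. With the tongue home the foot meets it at about 1.0, then resistance rises; firm from about 1.3. Turning takes 0.16 N m free, about 0.25 to 0.3 N m when firm.
- t_handle (a point): Middle of the red T-handle's bar, on the screw axis, 112 mm above the table. Bar 74 mm long, 12 mm wide, 20 mm tall (102 to 122 mm above the table), on a 12 mm stem; 26 mm free below it to a 28 mm wide nut on the bridge. The point's x axis runs along the bar and turns with it; at joint 0 the bar lies along the jig's x. The handle does not move up or down.
- clamp_foot: Black rubber foot, 24 mm across, under the bridge, pushed down by the screw; origin at its underside. It leaves 4 to 6 mm above the tongue at the start.
- batten: Plain pale square batten, 190 x 26 x 24 mm, lying in the rack's other large pigeonhole with its end sticking out too; origin centre of underside, long axis y. Leave alone.
- sanding_block: Cork sanding block, 60 x 100 x 32 mm; origin centre of underside. Leave alone.
- mallet: Wooden mallet lying down, head 110 mm long and 64 mm thick, handle 230 mm to its own -x; origin under the head. Leave alone.
- chisel: Chisel, 240 mm, orange handle; origin at its middle. Leave alone.
- glue: White glue bottle, 60 mm across, 150 mm tall; origin under its centre. Leave alone.
- f_clamp: Bar clamp with red handle lying flat, 220 mm; origin under the bar's middle. Leave alone.
- rosette: Turned wooden rosette, 80 mm across, 20 mm high; origin under its centre. Leave alone.
Mind the look-alikes: they are no part of the job. Leave any purple look-alike of the jig alone.

How it is judged:
By the outcome, as a careful person would: the job done as asked, in the order asked, and still so for the second after the job is handed in, with the robot touching nothing.
It also fails if it takes over 69 s, if anything falls off the work surface, if the arm or the gripper's body presses on something with over 40 N, if the wrist force passes 120 N, or if a joint passes its speed limit or range.

## Robot

A 6-joint arm with a two-finger parallel gripper is mounted at the origin on the work surface. World frame = base frame: x ahead of the robot, y to its left, z up, the work surface at z = 0. Lengths are in mm, angles in degrees, forces in N, time in s.
With the tool pointing down it reaches from about 300 to 850 mm from the base axis. Payload 4.2 kg.
Tool frame: the origin (TCP) lies midway between the tips of the shut fingers; the grasp point (between the pads) lies 19 mm behind it (env.grasp_offset is the distance from the TCP to the grasp point, in mm); z points along the fingers, y is the line along which they close (so a half turn about z gives the same grasp; the last joint's range is limited). The gripper opens to 91 mm and grips with 3 to 60 N. Pads are 32 mm wide; open, the fingers measure 118 mm over their backs; the gripper's body (76 mm by 178 mm) begins 60 mm behind the grasp point.
Start: joints at [70.187, 18.312, 89.639, -0, 72.044, -1.146], TCP at [184.041, 544.768, 213.976] pointing down, gripper open.
Joint ranges: [-177.97, 177.97], [-48.28, 115.42], [12.27, 149.76], [-77.06, 257.06], [2.81, 150.46], [-146.56, 146.56]. Speed limits (degrees/s): [147.25, 147.25, 180, 180, 180, 180].

## Interface

Orientations are given as [roll, pitch, yaw] about the fixed x, y, z axes, in that order (R = Rz(yaw) Ry(pitch) Rx(roll)).
In Python, from workcell import env, optics gives the robot as it stands. The module is installed in compiled form; this text tells all that it offers.
- The arm moves only by the tool send_rows, never from a script. Its argument "targets" is a list that holds one entry, the list of rows, each a list of 7 numbers: the turn, a rotation vector about the world's x, y, z scaled (see below), then the shift along the world's x, y, z scaled (see below), then the closure, from -1 (fully open) to 1 (shut). In form: [[[rx, ry, rz, x, y, z, gripper], ...]]. A call has 1 to 12 rows; each row shifts and turns the commanded pose from where the row before left it; what a row does not reach is not made up. The controller multiplies each number of a shift by 0.2 m and each number of a turn by pi/2 rad. A row lasts 1/10 s, in which the tool goes at most 50 mm and 8.59 degrees, less where a joint would pass 70% of its speed; a pose out of reach is approached as far as the arm can. A call with a number of a shift or a turn outside -1 to 1 is refused whole. A call with a gripper value outside its range is refused whole. The fingers move at their own pace and stop on an object; "grip_force" is the grip in N (left out, the last holds). Time passes only in rows, so rows that do not move let the fingers close. It gives the time, the measured TCP pose, the force, the opening and the grip force at its end, in the units of the state.
- env.state(): the state, without advancing time (a new reading comes with each control period).
- optics.grab_frame(name): name is "side" or "top" or "wrist"; returns (picture, depth): 400x640x3 uint8, red, green, blue; 400x640 float32, mm along the optical axis (not along the pixel's ray), 0 where there is no reading.
- optics.camera_info(name): a dict with "camera_matrix" (3x3 intrinsics, pixels), "R" (3x3) and "t" (3): a world point X has camera coordinates R X + t; the wrist camera has in their place "mount" (4x4, takes a point from camera to tool coordinates, whose origin is the TCP and whose axes are the flange's). Camera axes: x right, y down, z forward; pixel columns grow to the right and rows downward; lengths in mm; the calibration is good to about 2 mm. A picture is of the moment at which its call begins: read the wrist's pose just before it. camera_info takes no time and is no camera call.
- env.job_done(): hands the job in; it is judged then, once.
Trained networks look in the newest picture that a camera, given by its name, has taken for a name from the list of things; names that differ only in an ending like _2 or _b are one class to them, and where a whole thing is asked for, a point or a joint stands for the part that bears it (a point fixed in the world has none). Each returns a list of dicts, best first, with "conf" (0 to 1); they miss things now and then, are a little off and sometimes report something else, mostly with a low value. They report only what shows in the picture. A call takes as long as a camera call. They do not tell look-alikes from the thing itself.
- optics.silhouettes(camera, name): "mask" (400x640 bool, what is visible of it) and "at" ([column, row] in pixels, amid what is visible of it).
- optics.place_of(camera, name): "at" ([column, row] in pixels: a listed point, or the origin of a listed thing).
The state is a dict: "time_s": time; "qpos": joint angles; "qvel": joint speeds; "effort": joint torques, N m; "ee_pos": TCP position; "ee_rot": TCP orientation; "force": force on the tool from outside, world axes, zero at the start; "torque": the same for the moment, N m; "gripper_width": finger opening in mm; "gripper_force": force on a finger pad.
Only numpy, scipy, OpenCV 4.12 (cv2) and the standard library are available. Lean on these libraries where they do the work, as an engineer would, in place of code of your own. Each camera call takes 0.05 s, during which the arm holds its last target. There are 200 camera calls.

## Working session

There is one attempt and no reset: what is moved stays moved. The work goes in short steps, Python scripts to look and compute and a tool call to move; the robot and the scene stay as the last step left them, time stands still between calls to the robot, and variables do not carry over. Pictures are saved under pics/ and viewed, at most 10 in all, crops included, and the job is handed in when it is done.

Besides the shell and the picture viewer there is one more tool, called after "Request:" as name(argument=value, ...) on one line, values as JSON. send_rows: Moves the arm, as the interface text tells. Its arguments: {"type":"object","properties":{"targets":{"type":"array"},"grip_force":{"type":"number"}},"required":["targets"]}

```bash
mkdir -p pics; cat > h.py <<'E'
import numpy as np, cv2
from workcell import env, optics
from scipy.spatial.transform import Rotation as Ro
def cam(name):
    c=optics.camera_info(name); K=np.array(c["camera_matrix"])
    if "R" in c: return K,np.array(c["R"]),np.array(c["t"])
    s=env.state(); M=np.array(c["mount"])
    Rt=Ro.from_euler('xyz',s["ee_rot"],degrees=True).as_matrix()
    Rw=Rt@M[:3,:3]; p=Rt@M[:3,3]+np.array(s["ee_pos"])
    return K,Rw.T,-Rw.T@p
def ray(C,px):
    K,R,t=C; d=R.T@np.linalg.inv(K)@np.array([px[0],px[1],1.]); return -R.T@t,d
def onz(C,px,z):
    o,d=ray(C,px); return o+d*(z-o[2])/d[2]
def dep(C,px,D):
    o,d=ray(C,px); c,r=int(round(px[0])),int(round(px[1])); w=D[max(r-2,0):r+3,max(c-2,0):c+3]; w=w[w>0]
    return o+d*np.median(w) if w.size else None
def cloud(C,D):
    K,R,t=C; v,u=np.mgrid[:400,:640]; d=np.stack([(u-K[0,2])/K[0,0],(v-K[1,2])/K[1,1],np.ones_like(u)],-1)*D[...,None]
    return (d-t)@R
def save(n,im): cv2.imwrite('pics/'+n+'.png',im[...,::-1])
E
python3 - <<'E'
from h import *
np.set_printoptions(precision=1,suppress=True)
s=env.state(); print(s["ee_pos"],s["ee_rot"],s["time_s"])
for n in("top","side"):
    C=cam(n); im,D=optics.grab_frame(n); save(n,im); print(n,-C[1].T@C[2])
    for k in("bracket","tongue_end","tail_end","rack","jig","stop","mouth","t_handle","batten"):
        for r in optics.place_of(n,k)[:3]: print(k,round(r["conf"],2),np.array(r["at"]),dep(C,r["at"],D))
E
```

```text
[183.9 544.3 213.1] [-179.9    0.   161.3] 0.0
top [ 395.3  -29.5 1223. ]
bracket 0.56 [217.3 217.4] [476.  273.5  42. ]
tongue_end 0.77 [250.7 223.2] [462.1 187.5  25.9]
tongue_end 0.17 [385.8 205.9] [ 512.  -174.7   13.1]
tail_end 0.66 [386.8 204.7] [ 515.3 -177.4   13. ]
rack 0.64 [219.9 199.7] [526.1 275.3  14. ]
jig 0.7 [412.  200.4] [ 525.3 -242.    31.9]
jig 0.68 [398.  201.6] [ 518.  -199.5   68.2]
jig 0.62 [406.3 288.4] [ 297.8 -218.5   66.2]
stop 0.95 [414.5 199.8] [ 526.9 -248.5   32.4]
stop 0.63 [422.3 293. ] [ 283.6 -265.2   32.9]
mouth 0.89 [394.8 292.7] [ 281.7 -196.9   11.9]
mouth 0.71 [383.9 201.3] [ 524.7 -169.9   11.2]
mouth 0.18 [405.5 123.8] [ 738.5 -230.    15.9]
t_handle 0.69 [407.  195.4] [ 527.8 -213.9  121.7]
t_handle 0.62 [415.9 295.6] [ 285.6 -232.2  121.3]
batten 0.91 [224.  176.4] [586.6 260.5  36.9]
side [ -20.2 -884.  1272.1]
bracket 0.75 [254.2 175.7] [455.3 274.6  37.9]
bracket 0.27 [351.6 261.7] [ 511.7 -236.6   58.1]
tongue_end 0.84 [265.9 196.3] [451.7 190.    5.9]
rack 0.67 [273.5 172.9] [531.7 271.7  10.7]
rack 0.26 [215.9 193.7] [307.3 292.6  18.2]
jig 0.87 [350.5 265.1] [ 504.5 -241.    51.3]
jig 0.71 [289.4 309.5] [ 275.1 -258.9   42.3]
stop 0.91 [356.7 265.3] [ 535.3 -233.8   15.5]
stop 0.6 [295. 309.] [ 288.4 -268.1   45.3]
mouth 0.78 [280.2 299.6] [ 264.3 -229.6   66.4]
mouth 0.6 [344.7 255.6] [ 504.1 -211.3   66.6]
t_handle 0.69 [286.8 289. ] [ 285.9 -236.1  111.9]
t_handle 0.67 [351.5 244. ] [ 523.2 -217.3  117.4]
batten 0.7 [288.8 163.4] [594.1 262.1  32.5]
```

View pics/top.png

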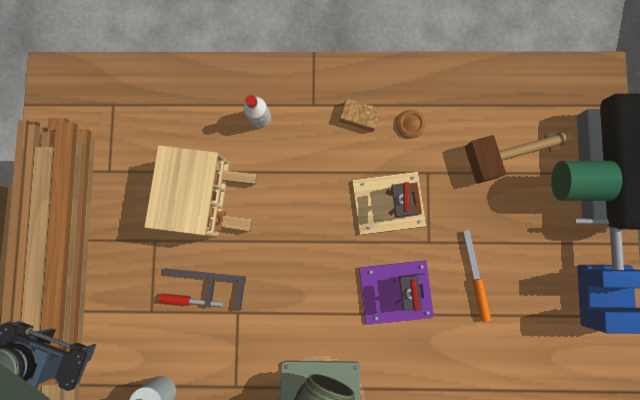

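View pics/side.png

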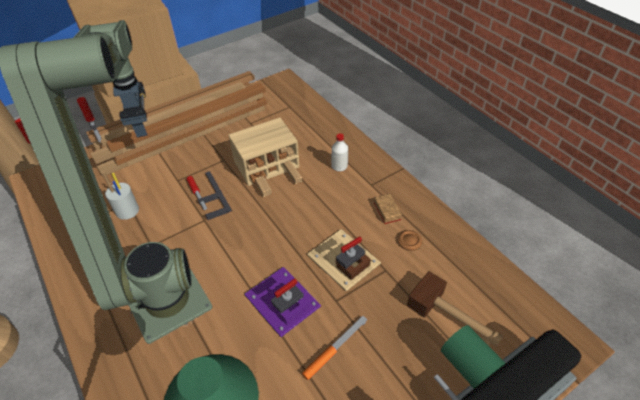

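Bracket candidates in the top view are the protruding pieces at (235,223) and (238,179). The first is wider behind the tongue and the networks call it tongue/bracket; the second is the batten. Jig candidates are the plywood one at (390,203) and the purple one at (397,292); plywood is the one meant. I'll confirm in a crop.

```bash
python3 - <<'E'
from h import *
np.set_printoptions(precision=1,suppress=True)
C=cam("top"); im,D=optics.grab_frame("top"); P=cloud(C,D)
a=cv2.resize(im[150:250,190:270],None,fx=5,fy=5,interpolation=3);b=cv2.resize(im[165:245,345:435],None,fx=4.4,fy=4.4,interpolation=3)
W=np.zeros((500,800,3),np.uint8);W[:500,:400]=a;W[:b.shape[0],402:402+b.shape[1]]=b[:,:398];save("crop",W)
def rect(m,zl,zh):
    q=P[m&(P[...,2]>zl)&(P[...,2]<zh)]; r=cv2.minAreaRect(q[:,:2].astype(np.float32)); print(len(q),r,q[:,2].mean(), np.median(q[:,2])); print(cv2.boxPoints(r).round(1).tolist())
for k in("bracket","batten","rack","t_handle","jig"):
    for r in optics.silhouettes("top",k)[:2]:
        m=r["mask"]; print(k,r["conf"],r["at"],m.sum())
        if k=="rack": rect(m,120,145)
        elif k=="t_handle": rect(m,112,130)
        elif k=="jig": rect(m,6,20)
        else: rect(m,25,50)
E
```

```text
bracket 0.93 [234.9, 221.4] 480
465 ((460.2854919433594, 233.43357849121094), (91.8408432006836, 49.285518646240234), 78.54380798339844) 37.84473302296637 37.91644389374288
[[427.0, 193.3000030517578], [475.29998779296875, 183.5], [493.6000061035156, 273.5], [445.29998779296875, 283.29998779296875]]
batten 0.72 [238.9, 175.9] 337
320 ((585.98388671875, 220.90122985839844), (87.61478424072266, 26.622278213500977), 84.20392608642578) 35.79530495477309 35.90636464901455
[[568.2999877929688, 178.6999969482422], [594.7999877929688, 176.0], [603.7000122070312, 263.1000061035156], [577.2000122070312, 265.79998779296875]]
rack 0.56 [184.6, 192.9] 5976
5073 ((538.405517578125, 342.60772705078125), (152.2967529296875, 206.6749725341797), 83.06903076171875) 131.9663659128541 132.0445179879864
[[426.6000061035156, 279.5], [631.7999877929688, 254.5], [650.2000122070312, 405.70001220703125], [445.0, 430.70001220703125]]
rack 0.44 [389.7, 202.5] 3801
110 ((525.2405395507812, -211.30763244628906), (10.541459083557129, 72.02095031738281), 89.29486083984375) 122.35797839687967 122.16361159315079
[[489
[... 713 characters left out ...]
999969482422], [320.1000061035156, -219.3000030517578]]
jig 0.97 [387.1, 202.9] 3764
2727 ((521.138671875, -181.9284210205078), (150.00917053222656, 180.0157470703125), 7.763875484466553) 12.265698626704951 12.198841093475762
[[434.70001220703125, -102.9000015258789], [459.0, -281.20001220703125], [607.5999755859375, -261.0], [583.2999877929688, -82.5999984741211]]
jig 0.63 [398.9, 293.5] 3934
2876 ((283.2824401855469, -200.02072143554688), (150.10694885253906, 180.63433837890625), 6.585719585418701) 12.193502303308971 12.17307222299345
[[198.39999389648438, -118.9000015258789], [219.10000610351562, -298.29998779296875], [368.20001220703125, -281.1000061035156], [347.5, -101.69999694824219]]
```

View pics/crop.png

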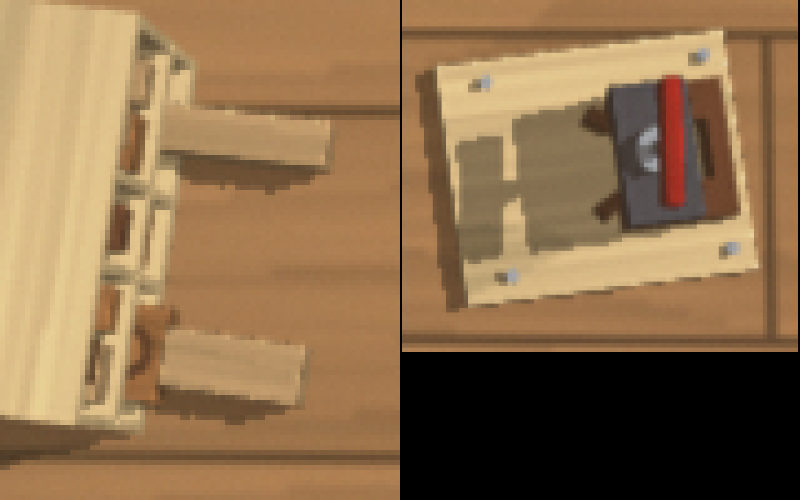

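The crop shows the carved brown body with its pale tongue at crop (235,365), i.e. the lower pigeonhole. The batten is the upper one, and the plywood jig has a steel bridge and red bar. Moving above the tongue for a close look.

Request:
send_rows(targets=[[[0,0,-0.087,0.138,-0.172,0,-1],[0,0,-0.087,0.138,-0.172,0,-1],[0,0,-0.087,0.138,-0.172,0,-1],[0,0,-0.087,0.138,-0.172,0,-1],[0,0,-0.087,0.138,-0.172,0,-1],[0,0,-0.087,0.138,-0.172,0,-1],[0,0,-0.087,0.138,-0.172,0,-1],[0,0,-0.087,0.138,-0.172,0,-1],[0,0,-0.087,0.138,-0.172,0,-1],[0,0,-0.087,0.138,-0.172,0,-1],[0,0,0,0,0,0,-1],[0,0,0,0,0,0,-1]]])

```text
time_s: 2.5
ee_pos: [460.2, 200.2, 213.9]
ee_rot: [-180.0, -0.0, 83.0]
force: [-0.2, 0.7, -0.1]
gripper_width: 91.0
gripper_force: 0.0
```

```bash
cat > w.py <<'E'
from h import *
np.set_printoptions(precision=1,suppress=True)
import sys
s=env.state(); print(s["ee_pos"],s["ee_rot"],s["time_s"],s["qpos"])
C=cam("wrist"); im,D=optics.grab_frame("wrist"); save(sys.argv[1],im); P=cloud(C,D); np.save('P.npy',P); np.save('im.npy',im)
for k in sys.argv[2:]:
    for r in optics.place_of("wrist",k)[:2]: print(k,round(r["conf"],2),np.array(r["at"]),dep(C,r["at"],D))
for r in optics.silhouettes("wrist","bracket")[:1]:
    m=r["mask"]; q=P[m]; print("mask",m.sum(),q[:,2].min(),np.median(q[:,2]),q.min(0),q.max(0)); np.save('m.npy',m)
E
python3 w.py w1 tongue_end bracket batten rack
```

```text
[460.2 200.2 213.9] [-180.   -0.   83.] 2.5 [22.2 11.7 98.8  0.  69.4 29.2]
tongue_end 0.62 [318.7 194.7] [456.4 178.7  -0.3]
tongue_end 0.26 [535.3 175.7] [729.8 179.4  38.5]
bracket 0.79 [319.8 113.5] [470.1 282.7 131.6]
batten 0.58 [414.6 118.9] [551.2 268.3 131.8]
rack 0.63 [366.  125.6] [530.3 264.9  -0.4]
mask 1974 -2.1208045034192495 37.780998810932296 [441.7 187.1  -2.1] [493.3 277.3 384.5]
```

View pics/w1.png

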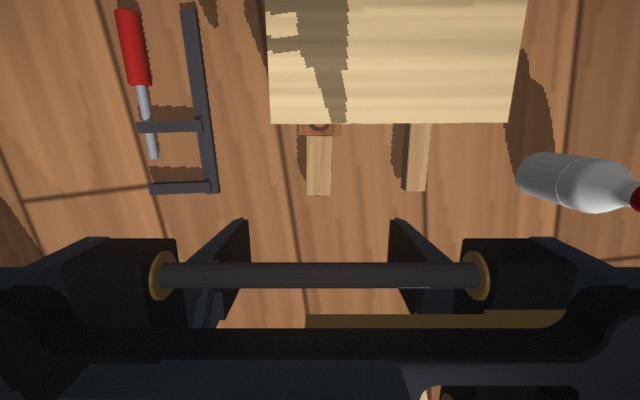

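The wrist view shows the tongue at (318,165), its end at (318,195), and the brown body in the rack at (318,128). The batten is at (415,160).

```bash
python3 - <<'E'
import numpy as np,cv2
P=np.load('P.npy');m=np.load('m.npy')
q=P[m&(abs(P[...,2]-38)<3)&(P[...,1]<250)]
for r in(cv2.minAreaRect(q[:,:2].astype(np.float32)),):print(r,len(q),q[:,2].mean(),cv2.boxPoints(r).tolist())
for y in range(185,285,8):
    s=P[m&(abs(P[...,2]-38)<4)&(abs(P[...,1]-y)<4)]
    if len(s):print(y,s[:,0].min(),s[:,0].max(),(s[:,0].min()+s[:,0].max())/2)
E
```

```text
((461.0461120605469, 220.04286193847656), (63.29093933105469, 31.011138916015625), 82.25347900390625) 1229 37.72634313044842 [[441.4165344238281, 190.7761993408203], [472.1446838378906, 186.59617614746094], [480.6756896972656, 249.3095245361328], [449.9475402832031, 253.4895477294922]]
185 456.7352424629595 470.8554281081058 463.79533528553264
193 441.7084165476846 472.7151943481348 457.2118054479097
201 442.51142034276137 472.5967057048106 457.55406302378594
209 443.4306186857306 474.83581802262273 459.1332183541767
217 444.6359638366038 475.6889671969965 460.1624655168001
225 445.60569734874656 476.66103823521587 461.1333677919812
233 446.81697677895716 478.71414471200796 462.76556074548256
241 447.8172877153355 479.6446491237882 463.73096841956186
249 450.2272280262505 480.567385064631 465.39730654544076
257 450.9446830179851 485.1506060035798 468.04764451078245
265 443.2629273904318 493.14899544030857 468.2059614153702
273 442.3046945626694 493.3417006972603 467.82319762996485
281 444.7241121642696 447.16755828022696 445.9458352222483
```

Request:
send_rows(targets=[[[0,0,-0.008,0,0.013,-0.205,-1],[0,0,0,0,0.013,-0.205,-1],[0,0,0,0,0.013,-0.205,-1],[0,0,0,0,0.013,-0.205,-1],[0,0,0,0,0.013,-0.205,-1],[0,0,0,0,0,0,-1],[0,0,0,0,0,0,1],[0,0,0,0,0,0,1],[0,0,0,0,0,0,1],[0,0,0,0,0,0,1],[0,0,0,0,0,0,1],[0,0,0,0,0,0,1]]], grip_force=45)

```text
time_s: 4.0
ee_pos: [460.3, 213.8, 9.5]
ee_rot: [179.9, -0.0, 82.3]
force: [-0.2, 0.1, 0.6]
gripper_width: 45.9
gripper_force: 0.0
```

Request:
send_rows(targets=[[[0,0,0,0,0,0,1],[0,0,0,0,0,0,1],[0,0,0,0,0,0,1],[0,0,0,0,0,0,1],[0,0,0,0,0,0,1]]])

```text
time_s: 4.5
ee_pos: [460.2, 213.8, 9.0]
ee_rot: [180.0, 0.0, 82.3]
force: [-0.8, -1.0, 0.7]
gripper_width: 31.9
gripper_force: 44.9
```

Request:
send_rows(targets=[[[0,0,0,0,0,0.02,1],[0,0,0,-0.012,-0.084,0,1],[0,0,0,-0.02,-0.15,0,1],[0,0,0,-0.023,-0.168,0,1],[0,0,0,-0.023,-0.168,0,1],[0,0,0,-0.023,-0.168,0,1],[0,0,0,-0.02,-0.15,0,1],[0,0,0,0,0,0,1]]])

```text
time_s: 5.3
ee_pos: [433.8, 33.0, 12.8]
ee_rot: [-179.9, 0.1, 82.1]
force: [0.3, 1.0, -2.3]
gripper_width: 31.8
gripper_force: 44.9
```

```bash
cat > t.py <<'E'
from h import *
import sys
np.set_printoptions(precision=1,suppress=True)
C=cam("top"); im,D=optics.grab_frame("top"); save(sys.argv[1],cv2.resize(im[140:300,170:450],None,fx=2.6,fy=2.6)); P=cloud(C,D)
for r in optics.silhouettes("top","bracket")[:2]:
    q=P[r["mask"]]; md=np.median(q[:,2]); print(r["conf"],r["at"],len(q),"z",np.percentile(q[:,2],[5,25,50,75,95]))
    q=q[(q[:,2]>15)&(q[:,2]<50)]; R=cv2.minAreaRect(q[:,:2].astype(np.float32)); print(R)
    for y in range(int(q[:,1].min())+8,int(q[:,1].max()),20):
        s=q[abs(q[:,1]-y)<4]
        if len(s): print(y,s[:,0].min(),s[:,0].max(),np.median(s[:,2]))
E
python3 t.py t2
```

```text
0.56 [253.7, 225.0] 491 z [38.5 41.2 43.3 45.2 47.4]
((454.2607727050781, 176.84677124023438), (68.44410705566406, 51.16956329345703), 81.04067993164062)
149 425.1546148357215 475.4146780097125 43.041982599115165
169 427.71570308886504 477.7966563638698 43.681468947990275
189 430.1557770336309 480.615464010341 43.60474733834913
209 435.06163785045777 477.29930258285196 42.029875285404025
```

Request:
send_rows(targets=[[[0,0,0.044,0.07,-0.016,0,1],[0,0,0.044,0.07,-0.016,0,1],[0,0,0.044,0.07,-0.016,0,1],[0,0,0.044,0.07,-0.016,0,1],[0,0,0,0,0,-0.03,1],[0,0,0,0,0,-0.025,1],[0,0,0,0,0,0,1],[0,0,0,0,0,0,0.2],[0,0,0,0,0,0,0.2],[0,0,0,0,0,0,0.0],[0,0,0,0,0,0,0.0]]])

```text
time_s: 6.5
ee_pos: [492.0, 23.4, 2.3]
ee_rot: [180.0, 0.0, 98.1]
force: [-0.8, 0.4, 0.2]
gripper_width: 45.5
gripper_force: 0.0
```

Request:
send_rows(targets=[[[0,0,0,0,0,0.2,-1],[0,0,0,0,0,0.22,-1],[0,0,0,0,-0.06,0.22,-1],[0,0,0,0,-0.06,0.22,-1],[0,0,0,0,-0.06,0.22,-1],[0,0,0,0,0,0,-1]]])

```text
time_s: 7.1
ee_pos: [495.4, -13.9, 224.5]
ee_rot: [179.2, 0.2, 98.1]
force: [0.4, 0.2, -0.6]
gripper_width: 89.7
gripper_force: 0.0
```

```bash
cat > b.py <<'E'
import numpy as np,cv2
P=np.load('P.npy');m=np.load('m.npy')
q=P[m&(P[...,2]>18)&(P[...,2]<50)]; print("z",np.percentile(q[:,2],[5,50,95]),cv2.minAreaRect(q[:,:2].astype(np.float32)))
for y in range(int(q[:,1].min())-2,int(q[:,1].max())+4,12):
    s=q[abs(q[:,1]-y)<5]
    if len(s): print(y,s[:,0].min(),s[:,0].max(),(s[:,0].min()+s[:,0].max())/2,np.median(s[:,2]))
E
python3 w.py w2 tongue_end tail_end bracket; python3 b.py
```

```text
[495.4 -13.9 224.5] [179.2   0.2  98.1] 7.1 [ -2.9  10.3  99.1  -0.   69.8 -11. ]
tongue_end 0.75 [315.  170.6] [489.9   0.1  25.4]
tongue_end 0.27 [317.6 293. ] [ 520.7 -192.7   11.9]
bracket 0.58 [319.6  92.6] [482.1  96.7  29.9]
mask 6476 -2.1942413771912466 26.5980046088819 [440.2  -9.1  -2.2] [508.5 208.5 394.8]
z [24.58010662 26.64363488 30.23379835] ((478.5008850097656, 96.71444702148438), (51.99935531616211, 198.74810791015625), 7.784679889678955)
-5 476.6011801443536 502.0042442106422 489.3027121774979 25.55652926942035
7 475.054931769148 507.05009077635185 491.05251127274994 25.75587344994055
19 473.4174582785991 505.0164903911817 489.21697433489044 25.707624450061353
31 471.93417915876546 503.40702648862305 487.67060282369425 25.628047125229784
43 470.29176042911763 501.5861594613174 485.9389599452175 25.685205896392176
55 468.7572414956589 500.14094499056176 484.4490932431103 25.680539109742185
67 457.08119180747934 499.1318862161698 478.10653901182457 25.631763932072708
79 454.34655455570345 507.2348808186508 480.7907176871771 26.163488522971488
91 453.01426778368653 505.5858823228789 479.30007505328274 28.023701602715796
103 451.4840554310037 503.768412811977 477.62623412149037 27.835605907265474
115 450.15535349540215 501.9876104915857 476.07148199349393 28.05371677852038
127 448.58667018301946 500.87927918821487 474.73297468561714 28.152364705786436
139 447.233580048478 499.3023840066384 473.2679820275582 27.988078718337214
151 444.51269782241997 497.375416391873 470.9440571071465 28.1737144596128
163 443.13779055789126 495.4511198762426 469.2944552170669 27.99105473709599
175 442.00957357022384 493.9770695946174 467.9933215824206 28.291862400187735
187 440.1855772790115 492.81493632408706 466.5002568015493 27.996783006146522
199 458.30548289549426 490.8718552498849 474.5886690726896 26.658656125137522
```

View pics/w2.png

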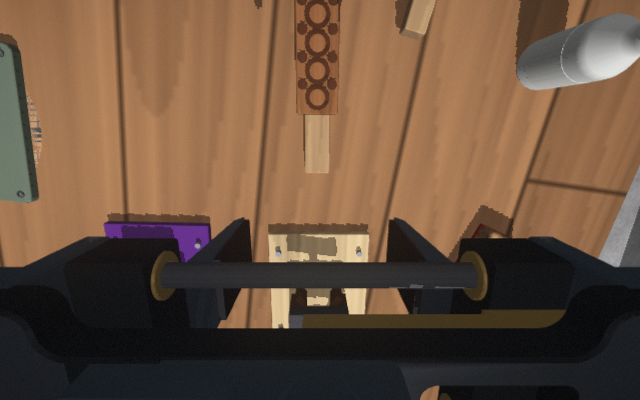

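The wrist view shows the bracket lying flat, body from (316,0) to (316,113) and tongue end at (316,172), lined up with the jig. Going above the body.

Request:
send_rows(targets=[[[0,0,0,-0.025,0.197,-0.12,-1],[0,0,0,-0.025,0.197,-0.12,-1],[0,0,0,-0.025,0.197,-0.12,-1],[0,0,0,-0.025,0.197,-0.12,-1],[0,0,0,0,0,0,-1],[0,0,0,0,0,0,-1]]])

```text
time_s: 7.95
ee_pos: [470.6, 145.4, 120.3]
ee_rot: [-179.8, 0.1, 98.3]
force: [0.4, -0.2, 0.2]
gripper_width: 90.8
gripper_force: 0.0
```

Request:
send_rows(targets=[[[0,0,-0.006,0.008,0,-0.195,-1],[0,0,0,0,0,-0.195,-1],[0,0,0,0,0,-0.19,-1],[0,0,0,0,0,0,-1],[0,0,0,0,0,0,1],[0,0,0,0,0,0,1],[0,0,0,0,0,0,1],[0,0,0,0,0,0,1],[0,0,0,0,0,0,1],[0,0,0,0,0,0,1],[0,0,0,0,0,0,1],[0,0,0,0,0,0,1]]])

```text
time_s: 9.15
ee_pos: [473.7, 145.1, 6.7]
ee_rot: [179.9, -0.0, 97.6]
force: [-1.3, -0.2, 6.2]
gripper_width: 51.9
gripper_force: 45.0
```

```bash
python3 - <<'E'
import numpy as np,cv2
P=np.load('P.npy')
q=P[(abs(P[...,2]-12)<2.5)&(P[...,0]>420)&(P[...,0]<625)&(P[...,1]<-70)&(P[...,1]>-290)]
print(len(q),q.min(0),q.max(0),q[:,2].mean())
for x in range(445,590,20):
    s=q[abs(q[:,0]-x)<3]; 
    if len(s):print('front',x,s[:,1].max())
for y in range(-190,-80,8):
    s=q[abs(q[:,1]-y)<3]
    if len(s):print(y,s[:,0].min(),s[:,0].max(),(s[:,0].min()+s[:,0].max())/2)
from workcell import env; s=env.state(); print(s["ee_pos"],s["force"],s["ee_rot"])
E
```

```text
4495 [ 434.72381797 -266.08487941    9.50138162] [599.94589833 -83.82108026  14.45136263] 11.73906044292392
front 445 -102.12713606259712
front 465 -99.31311530023973
front 485 -96.27870935530949
front 505 -93.44940715346821
front 525 -90.87913827766016
front 545 -88.19100779310091
front 565 -85.48583778851989
front 585 -93.09055355454278
-190 449.33501371721815 596.4170107297133 522.8760122234658
-182 513.9847068764986 594.6766079664905 554.3306574214946
-174 570.8407064854778 593.1513467650595 581.9960266252687
-150 440.25014556185647 446.2173685879329 443.2337570748947
-142 439.61624636608667 506.1764750037265 472.8963606849066
-134 438.6755654521083 566.4251174369729 502.55034144454055
-126 436.39095432539347 587.5444323975133 511.96769336145337
-118 435.8445583548281 585.8301264650374 510.8373424099328
-110 434.97201783814717 585.2383320985551 510.10517496835115
-102 434.72381796849095 584.5244864042672 509.6241521863791
-94 479.60384269266075 582.8226547227198 531.2132487076902
-86 542.4897350860006 580.9570656089293 561.7234003474649
[473.73748364 145.06545149   6.6685686 ] [-1.30075294 -0.23637822  6.17884967] [ 1.79944853e+02 -2.15378045e-03  9.76229202e+01]
```

Request:
send_rows(targets=[[[0,0,0,0,0,0.1,1],[0,0,0,0,0,0.1,1],[0,0,0,0,0,0,1],[0,0,0,0,0,0,1]]])

```text
time_s: 9.55
ee_pos: [473.2, 145.0, 45.6]
ee_rot: [-180.0, -0.0, 97.6]
force: [-1.2, 0.1, -1.6]
gripper_width: 52.0
gripper_force: 45.0
```

Request:
send_rows(targets=[[[0,0,0.002,0.029,-0.189,0,1],[0,0,0,0.029,-0.189,0,1],[0,0,0,0.029,-0.189,0,1],[0,0,0,0.029,-0.189,0,1],[0,0,0,0,0,0,1],[0,0,0,0,0,-0.06,1],[0,0,0,0,0,-0.06,1],[0,0,0,0,0,0,1],[0,0,0,0,0,0,1]]])

```text
time_s: 10.45
ee_pos: [495.8, -5.2, 21.0]
ee_rot: [-179.9, -0.0, 97.9]
force: [-0.5, -0.8, -1.2]
gripper_width: 51.7
gripper_force: 45.0
```

```bash
python3 - <<'E'
from h import *
np.set_printoptions(precision=1,suppress=True)
s=env.state();print(s["ee_pos"],s["ee_rot"])
C=cam("top"); im,D=optics.grab_frame("top"); save("t3",cv2.resize(im[160:250,300:440],None,fx=5,fy=5,interpolation=2)); P=cloud(C,D)
q=P[(abs(P[...,2]-40)<5)&(P[...,0]>470)&(P[...,0]<550)&(P[...,1]<-60)&(P[...,1]>-180)]
print(len(q))
for y in range(-170,-60,8):
    t=q[abs(q[:,1]-y)<4]
    if len(t)>3: print(y,t[:,0].min(),t[:,0].max(),(t[:,0].min()+t[:,0].max())/2,524.9-.1363*(y+211.6),np.median(t[:,2]))
E
```

```text
[495.8  -5.2  21. ] [-179.9   -0.    97.9]
342
-154 500.9627647242519 519.4654578833289 510.2141113037904 517.04912 41.12452832731802
-146 498.6684723357244 530.5103507987396 514.589411567232 515.95872 39.88934620699851
-138 498.2754587243741 530.3280627368017 514.301760730588 514.8683199999999 39.96991828516164
-130 498.3277686977635 527.8417714686249 513.0847700831941 513.77792 39.659298222961624
-122 495.7762995472595 527.7780296684244 511.777164607842 512.68752 40.60317830278941
-114 495.3813942346573 524.6071709538426 509.99428259424997 511.59711999999996 41.22746722366982
-106 495.18773109449535 524.8422250246152 510.0149780595553 510.50672 40.27304635234103
-98 492.72344175070106 525.1176816002952 508.9205616754981 509.41632 39.52876310324919
-90 492.6887760128846 521.9882797277609 507.33852787032276 508.32592 40.931611054848545
-82 482.4108102839634 522.227568099162 502.3191891915627 507.23551999999995 40.01672146275024
```

View pics/t3.png

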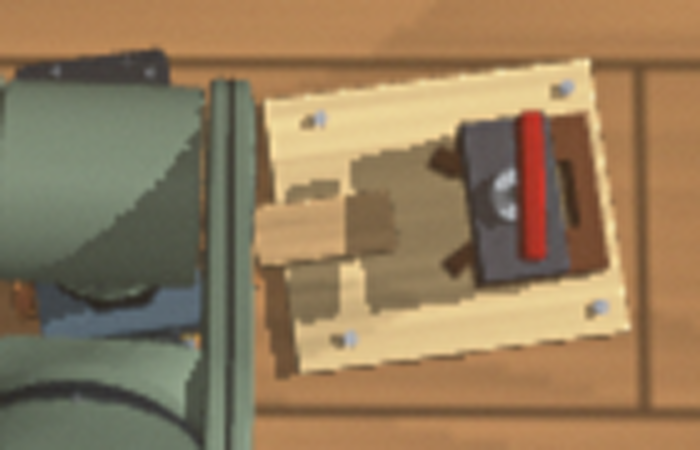

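The tongue, at (325,228) in the crop, points squarely at the mouth between the flares (447,160) and (458,260), and the centreline is off by under 1 mm. Inserting.

Request:
send_rows(targets=[[[0,0,0,0.018,-0.099,-0.003,1],[0,0,0,0.0135,-0.099,-0.003,1],[0,0,0,0.0068,-0.05,0,1],[0,0,0,0.0068,-0.05,0,1],[0,0,0,0.0068,-0.05,0,1],[0,0,0,0,0,0,1]]])

```text
time_s: 11.1
ee_pos: [507.3, -76.6, 20.9]
ee_rot: [180.0, 0.0, 97.7]
force: [0.2, 0.0, -1.5]
gripper_width: 51.7
gripper_force: 45.0
```

Request:
send_rows(targets=[[[0,0,0,0.0034,-0.025,-0.003,1],[0,0,0,0.0034,-0.025,-0.003,1],[0,0,0,0.0034,-0.025,0,1],[0,0,0,0.0014,-0.01,0,1],[0,0,0,0.0014,-0.01,0,1],[0,0,0,0,0,0,1]]])

```text
time_s: 11.7
ee_pos: [509.6, -95.0, 19.6]
ee_rot: [180.0, -0.0, 97.8]
force: [0.4, 0.4, -2.1]
gripper_width: 51.7
gripper_force: 45.0
```

Request:
send_rows(targets=[[[0,0,0,0.0014,-0.01,0,1],[0,0,0,0.0014,-0.01,0,1],[0,0,0,0,0,0,1]]])

```text
time_s: 12.0
ee_pos: [510.3, -99.0, 19.6]
ee_rot: [180.0, 0.0, 97.8]
force: [0.2, 0.1, -2.0]
gripper_width: 51.6
gripper_force: 45.0
```

Request:
send_rows(targets=[[[0,0,0,0.0007,-0.005,0,1],[0,0,0,0.0007,-0.005,0,1],[0,0,0,0,0,0,1]]])

```text
time_s: 12.3
ee_pos: [510.4, -99.9, 19.6]
ee_rot: [180.0, -0.1, 97.8]
force: [-0.0, 5.0, -0.6]
gripper_width: 52.1
gripper_force: 45.0
```

Request:
send_rows(targets=[[[0,0,0,0,0,-0.005,1],[0,0,0,0,0,-0.004,1],[0,0,0,0.0005,-0.005,0,1],[0,0,0,0,0,0,1]]])

```text
time_s: 12.7
ee_pos: [510.4, -99.9, 18.7]
ee_rot: [180.0, -0.2, 97.7]
force: [-1.9, 9.7, 6.5]
gripper_width: 51.5
gripper_force: 45.0
```

Request:
send_rows(targets=[[[0,0,0,0,0,0,-1],[0,0,0,0,0,0,-1],[0,0,0,0,0,0,-1],[0,0,0,0,0,0,-1],[0,0,0,0,0,0,-1],[0,0,0,0,0,0.2,-1],[0,0,0,0,0,0.23,-1],[0,0,0,0,0,0.23,-1],[0,0,0,0,0,0.23,-1],[0,0,0,0,0,0,-1],[0,0,0,0,0,0,-1]]])

```text
time_s: 13.8
ee_pos: [510.9, -102.0, 196.7]
ee_rot: [179.9, 0.1, 97.8]
force: [0.2, 0.1, -1.1]
gripper_width: 91.4
gripper_force: 0.0
```

```bash
python3 w.py w3 bracket t_handle; python3 - <<'E'
from h import *
np.set_printoptions(precision=1,suppress=True)
C=cam("top"); im,D=optics.grab_frame("top"); save("t4",cv2.resize(im[160:250,300:440],None,fx=5,fy=5,interpolation=2)); P=cloud(C,D)
q=P[(abs(P[...,2]-122)<4)&(abs(P[...,0]-525)<50)&(abs(P[...,1]+211)<50)]; print(len(q),cv2.minAreaRect(q[:,:2].astype(np.float32)) if len(q) else 0)
q=P[(abs(P[...,2]-39)<5)&(abs(P[...,0]-505)<50)&(P[...,1]<20)&(P[...,1]>-190)]; print(len(q),q.min(0),q.max(0),q.mean(0))
E
```

```text
[ 510.9 -102.   196.7] [179.9   0.1  97.8] 13.8 [-12.6  14.1  98.3  -0.   67.5 -20.3]
bracket 0.8 [318.4 214.5] [ 513.9 -134.2   41.1]
bracket 0.73 [316.4 142. ] [499.9 -48.3  38.4]
mask 4902 -1.5481983241390243 39.22590959388215 [ 473.2 -202.8   -1.5] [547.6 -28.8 367.2]
0 0
125 [ 479.7 -189.9   34.6] [532.4 -61.3  44. ] [502.2 -79.5  39.9]
```

View pics/t4.png

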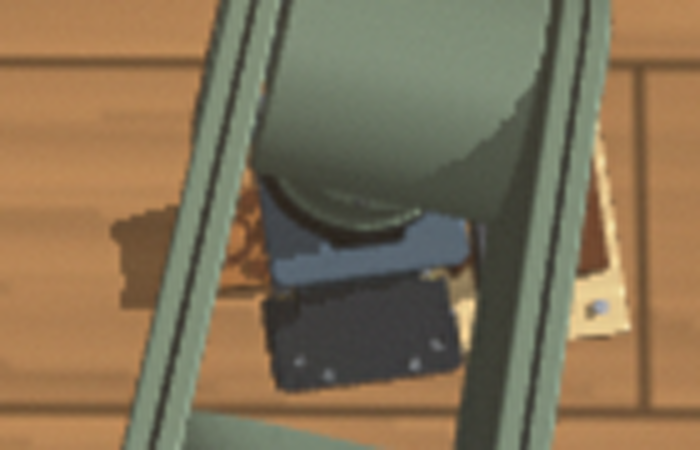

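The top view is blocked by the arm, so I'm checking the tail from the wrist cloud.

```bash
python3 b.py; python3 - <<'E'
import numpy as np
P=np.load('P.npy');m=np.load('m.npy');q=P[m&(abs(P[...,2]-38)<5)]
for a in range(-20,21,10):
    s=q[abs((q[:,0]-502)*.9908+(q[:,1]+43)*.1353-a)<3]; print(a,((s-[525,-211.6,0])@[-.1353,.9908,0]).max())
E
```

```text
z [36.6526152  39.31013467 42.23632452] ((511.44085693359375, -119.01435089111328), (51.90743637084961, 152.50152587890625), 7.871869087219238)
-198 505.89147214788517 528.052371894985 516.971922021435 37.61731754327141
-186 497.20502947544594 536.797809381517 517.0014194284815 37.77455063317073
-174 492.6794896950788 534.8757016864182 513.7775956907485 37.593979726562296
-162 491.2780352106393 543.7040671341202 517.4910511723798 38.34550624293651
-150 489.7002004056165 541.5606177624471 515.6304090840318 40.20510240051159
-138 488.3586734395645 539.6008398197914 513.9797566296779 40.14898070486157
-126 485.70933678750123 538.134505470838 511.9219211291696 40.121290439816185
-114 484.3110497191252 537.5347189918018 510.9228843554635 40.02556116570408
-102 482.9247209891486 535.5835842886611 509.2541526389049 40.12212001908938
-90 481.4862965885884 533.5458348024749 507.51606569553167 40.079610919148294
-78 480.2384066227361 531.7574432721503 505.9979249474432 40.07779823141569
-66 477.5751277206749 529.6709551698666 503.62304144527076 40.37240179639395
-54 476.0858022397643 527.7900114548012 501.93790684728276 40.12439993935658
-42 479.0822175703626 527.355053340963 503.2186354556628 37.673982803542046
-20 169.78837042959012
-10 169.45404770458396
0 169.4518802534419
10 169.4828899013218
20 169.84929172047566
```

The tail is at jig y 169.5–170 mm (170 expected) and the height is right, so the bracket is home. Now the handle.

```bash
python3 - <<'E'
import numpy as np,cv2
P=np.load('P.npy');q=P[(abs(P[...,2]-121)<5)&(abs(P[...,0]-525)<50)&(abs(P[...,1]+211)<50)]
print(len(q)); 
if len(q): print(q.min(0),q.max(0),cv2.minAreaRect(q[:,:2].astype(np.float32)))
E
```

```text
697
[ 486.79021046 -219.6658453   116.01349926] [ 560.09536455 -205.09016896  123.44194674] ((523.4168090820312, -210.62974548339844), (73.51190948486328, 13.533808708190918), 4.330754280090332)
```

Request:
send_rows(targets=[[[0,0,0.093,0.007,-0.0545,0,-1],[0,0,0.093,0.007,-0.0545,0,-1],[0,0,0.093,0.007,-0.0545,0,-1],[0,0,0.093,0.007,-0.0545,0,-1],[0,0,0.093,0.007,-0.0545,0,-1],[0,0,0.093,0.007,-0.0545,0,-1],[0,0,0.093,0.007,-0.0545,0,-1],[0,0,0.093,0.007,-0.0545,0,-1],[0,0,0.093,0.007,-0.0545,0,-1],[0,0,0.093,0.007,-0.0545,0,-1],[0,0,0,0,0,0,-1],[0,0,0,0,0,0,-1]]])

```text
time_s: 15.25
ee_pos: [524.2, -210.5, 194.8]
ee_rot: [179.9, -0.1, -178.7]
force: [-0.3, -0.4, -0.3]
gripper_width: 91.1
gripper_force: 0.0
```

Request:
send_rows(targets=[[[0,0,0.015,0.002,-0.002,-0.17,-0.5],[0,0,0,0,0,-0.17,-0.5],[0,0,0,0,0,-0.17,-0.5],[0,0,0,0,0,0,-0.5],[0,0,0,0,0,0,1],[0,0,0,0,0,0,1],[0,0,0,0,0,0,1],[0,0,0,0,0,0,1],[0,0,0,0,0,0,1],[0,0,0,0,0,0,1],[0,0,0,0,0,0,1],[0,0,0,0,0,0,1]]], grip_force=40)

```text
time_s: 16.45
ee_pos: [525.0, -211.5, 93.9]
ee_rot: [-180.0, 0.0, -177.1]
force: [-0.5, -1.4, 0.5]
gripper_width: 11.6
gripper_force: 40.0
```

Request:
send_rows(targets=[[[0,0,0,0,0,0,1],[0,0,0,0,0,0,1],[0,0,0,0,0,0,1],[0,0,0,0,0,0,1]]])

```text
time_s: 16.85
ee_pos: [525.0, -211.5, 93.9]
ee_rot: [-180.0, 0.0, -177.1]
force: [-0.1, -0.9, 1.3]
gripper_width: 11.6
gripper_force: 40.0
```

```bash
python3 -c "
from workcell import env; s=env.state(); print({k:s[k] for k in ('ee_pos','ee_rot','force','torque','gripper_width','gripper_force','qpos')})"
```

```text
{'ee_pos': array([ 525.00702629, -211.48342843,   93.88366685]), 'ee_rot': array([-1.79976245e+02,  6.62233358e-03, -1.77145472e+02]), 'force': array([-0.13663153, -0.93564873,  1.27023089]), 'torque': array([-0.21584623,  0.09627332,  0.12260891]), 'gripper_width': 11.62970234959267, 'gripper_force': 39.985372088849545, 'qpos': array([-2.30938338e+01,  2.33202502e+01,  1.00702729e+02, -2.22803353e-02,
        5.59606738e+01, -1.15935891e+02])}
```

Request:
send_rows(targets=[[[0,0,-0.04,0,0,0,1],[0,0,-0.07,0,0,0,1],[0,0,-0.08,0,0,0,1],[0,0,-0.08,0,0,0,1],[0,0,-0.08,0,0,0,1],[0,0,-0.08,0,0,0,1],[0,0,-0.08,0,0,0,1],[0,0,-0.08,0,0,0,1],[0,0,-0.07,0,0,0,1],[0,0,0,0,0,0,1],[0,0,0,0,0,0,1]]], grip_force=60)

```text
time_s: 17.95
ee_pos: [525.1, -211.3, 93.9]
ee_rot: [180.0, 0.0, 123.6]
force: [-0.6, -1.7, 1.7]
gripper_width: 11.7
gripper_force: 60.0
```

```bash
cat > s.py <<'E'
from workcell import env; s=env.state()
print({k:s[k].round(2) if hasattr(s[k],'round') else s[k] for k in ('ee_pos','ee_rot','force','torque','gripper_width','time_s')})
E
python3 s.py
```

```text
{'ee_pos': array([ 525.14, -211.31,   93.88]), 'ee_rot': array([1.7998e+02, 2.0000e-02, 1.2356e+02]), 'force': array([-0.65, -1.66,  1.69]), 'torque': array([-0.28,  0.02,  0.09]), 'gripper_width': 11.654824814391738, 'time_s': 17.95}
```

Request:
send_rows(targets=[[[0,0,-0.047,0,0,0,1],[0,0,-0.047,0,0,0,1],[0,0,-0.047,0,0,0,1],[0,0,-0.047,0,0,0,1],[0,0,0,0,0,0,1],[0,0,0,0,0,0,1],[0,0,0,0,0,0,1]]])

```text
time_s: 18.65
ee_pos: [525.2, -211.3, 93.9]
ee_rot: [180.0, 0.0, 106.7]
force: [0.9, -0.6, 1.5]
gripper_width: 11.7
gripper_force: 60.1
```

```bash
python3 s.py
```

```text
{'ee_pos': array([ 525.16, -211.32,   93.86]), 'ee_rot': array([1.7998e+02, 3.0000e-02, 1.0665e+02]), 'force': array([ 0.93, -0.64,  1.47]), 'torque': array([-0.25, -0.04,  0.66]), 'gripper_width': 11.727732053088735, 'time_s': 18.65}
```

Request:
send_rows(targets=[[[0,0,0,0,0,0,-0.3],[0,0,0,0,0,0,-0.3],[0,0,0,0,0,0,-0.3],[0,0,0,0,0,0,-0.3],[0,0,0,0,0,0.1,-0.3],[0,0,0,0,0,0.2,-0.3],[0,0,0,0,0,0.2,-0.3],[0,0,0,0,0,0.1,-0.3],[0,0,0,0,0,0,-0.3]]])

```text
time_s: 19.55
ee_pos: [526.6, -211.8, 217.1]
ee_rot: [179.7, 0.2, 106.5]
force: [-0.2, 0.0, 0.1]
gripper_width: 59.0
gripper_force: 0.0
```

Request:
send_rows(targets=[[[0,0,0,0,0.15,0,-0.3],[0,0,0,0,0.24,0,-0.3],[0,0,0,0,0.24,0,-0.3],[0,0,0,0,0.24,0,-0.3],[0,0,0,0,0.24,0,-0.3],[0,0,0,0,0.24,0,-0.3],[0,0,0,0,0.24,0,-0.3],[0,0,0,0,0.15,0,-0.3],[0,0,0,0,0,0,-0.3]]])

```text
time_s: 20.45
ee_pos: [523.8, 140.2, 211.7]
ee_rot: [-179.8, -0.1, 106.8]
force: [1.4, -0.3, -0.3]
gripper_width: 59.3
gripper_force: 0.0
```

```bash
python3 s.py; python3 - <<'E'
from h import *
np.set_printoptions(precision=1,suppress=True)
C=cam("top"); im,D=optics.grab_frame("top"); save("t5",cv2.resize(im[150:250,300:440],None,fx=5,fy=5,interpolation=2)); P=cloud(C,D)
q=P[(abs(P[...,2]-122)<4)&(abs(P[...,0]-525)<50)&(abs(P[...,1]+211)<50)]; print(len(q),cv2.minAreaRect(q[:,:2].astype(np.float32)))
q=P[(abs(P[...,2]-39)<5)&(abs(P[...,0]-505)<50)&(P[...,1]<0)&(P[...,1]>-170)]; j=(q-[525,-211.6,0])@np.array([[.9908,-.1353],[.1353,.9908],[0,0]]); print(len(q),j.min(0),j.max(0),np.median(q[:,2]))
E
```

```text
{'ee_pos': array([523.8 , 140.17, 211.74]), 'ee_rot': array([-1.7984e+02, -9.0000e-02,  1.0678e+02]), 'force': array([ 1.44, -0.3 , -0.31]), 'torque': array([-0.1 ,  0.03,  0.01]), 'gripper_width': 59.308185941105286, 'time_s': 20.45}
131 ((524.8472900390625, -211.39283752441406), (11.701976776123047, 73.4564437866211), 36.302642822265625)
867 [-25.7  40.6] [ 26.3 170.1] 39.6234583521716
```

View pics/t5.png

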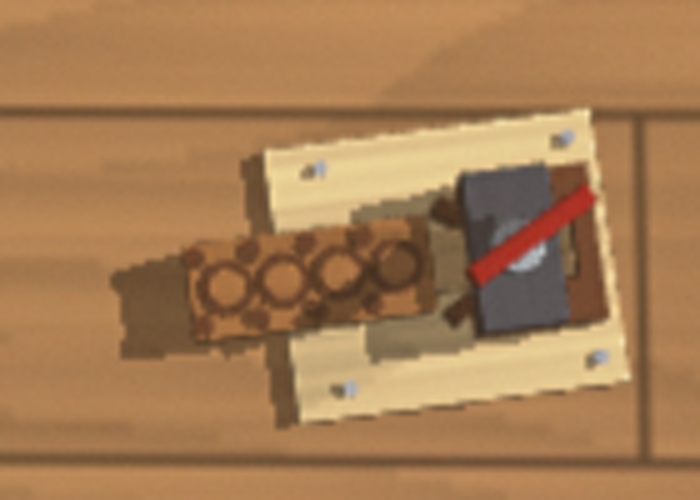

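The bracket is home at (310,280), tail at jig y 170. The bar, running from (475,280) to (593,195), is only at about 1.07 rad, so it was not fully turned or it slipped in the pads. I'll re-grip at its present angle and turn further.

Request:
send_rows(targets=[[[0,0,0.027,0.001,-0.22,0,-0.3],[0,0,0.027,0.001,-0.22,0,-0.3],[0,0,0.027,0.001,-0.22,0,-0.3],[0,0,0.027,0.001,-0.22,0,-0.3],[0,0,0.027,0.001,-0.22,0,-0.3],[0,0,0.027,0.001,-0.22,0,-0.3],[0,0,0.027,0,-0.22,0,-0.3],[0,0,0.027,0,-0.218,0,-0.3],[0,0,0,0,0,0,-0.3],[0,0,0,0,0,0,-0.3]]])

```text
time_s: 21.5
ee_pos: [524.7, -216.4, 212.5]
ee_rot: [-179.9, -0.1, 125.7]
force: [1.0, -0.3, 0.7]
gripper_width: 59.2
gripper_force: 0.0
```

Request:
send_rows(targets=[[[0,0,0.007,0.001,0.025,-0.198,-0.3],[0,0,0,0,0,-0.198,-0.3],[0,0,0,0,0,-0.198,-0.3],[0,0,0,0,0,0,-0.3],[0,0,0,0,0,0,1],[0,0,0,0,0,0,1],[0,0,0,0,0,0,1],[0,0,0,0,0,0,1],[0,0,0,0,0,0,1],[0,0,0,0,0,0,1],[0,0,0,0,0,0,1],[0,0,0,0,0,0,1]]], grip_force=60)

```text
time_s: 22.7
ee_pos: [525.0, -211.2, 95.5]
ee_rot: [-179.8, 0.0, 126.7]
force: [-4.5, -5.0, 4.7]
gripper_width: 12.0
gripper_force: 60.0
```

```bash
python3 s.py
```

```text
{'ee_pos': array([ 525.  , -211.2 ,   95.54]), 'ee_rot': array([-1.7981e+02,  3.0000e-02,  1.2666e+02]), 'force': array([-4.46, -4.96,  4.74]), 'torque': array([-0.73,  0.81,  0.1 ]), 'gripper_width': 11.968886911054339, 'time_s': 22.7}
```

Request:
send_rows(targets=[[[0,0,-0.05,0,0,0,1],[0,0,-0.05,0,0,0,1],[0,0,0,0,0,0,1],[0,0,0,0,0,0,1]]])

```text
time_s: 23.1
ee_pos: [525.1, -211.2, 95.5]
ee_rot: [-179.8, 0.1, 117.7]
force: [-4.6, -4.0, 3.6]
gripper_width: 11.6
gripper_force: 60.0
```

```bash
python3 s.py
```

```text
{'ee_pos': array([ 525.06, -211.18,   95.55]), 'ee_rot': array([-1.7982e+02,  6.0000e-02,  1.1768e+02]), 'force': array([-4.61, -4.03,  3.59]), 'torque': array([-0.63,  0.72,  0.22]), 'gripper_width': 11.645960557667584, 'time_s': 23.1}
```

Request:
send_rows(targets=[[[0,0,-0.055,0,0,0,1],[0,0,-0.055,0,0,0,1],[0,0,0,0,0,0,1],[0,0,0,0,0,0,1],[0,0,0,0,0,0,1]]])

```text
time_s: 23.6
ee_pos: [525.1, -211.2, 95.5]
ee_rot: [-179.8, 0.1, 107.8]
force: [-4.2, -3.6, 4.8]
gripper_width: 11.8
gripper_force: 60.0
```

```bash
python3 s.py
```

```text
{'ee_pos': array([ 525.1 , -211.18,   95.52]), 'ee_rot': array([-1.7983e+02,  1.0000e-01,  1.0784e+02]), 'force': array([-4.17, -3.63,  4.8 ]), 'torque': array([-0.66,  0.72,  0.5 ]), 'gripper_width': 11.830988641356944, 'time_s': 23.6}
```

Request:
send_rows(targets=[[[0,0,-0.04,0,0,0,1],[0,0,-0.04,0,0,0,1],[0,0,0,0,0,0,1],[0,0,0,0,0,0,1],[0,0,0,0,0,0,1]]])

```text
time_s: 24.1
ee_pos: [525.1, -211.2, 95.5]
ee_rot: [-179.8, 0.2, 100.8]
force: [-4.2, -3.5, 4.3]
gripper_width: 11.7
gripper_force: 60.2
```

```bash
python3 s.py
```

```text
{'ee_pos': array([ 525.12, -211.16,   95.51]), 'ee_rot': array([-1.7982e+02,  1.5000e-01,  1.0082e+02]), 'force': array([-4.21, -3.54,  4.34]), 'torque': array([-0.6 ,  0.8 ,  1.27]), 'gripper_width': 11.667163885677633, 'time_s': 24.1}
```

Request:
send_rows(targets=[[[0,0,0,0,0,0,-0.3],[0,0,0,0,0,0,-0.3],[0,0,0,0,0,0,-0.3],[0,0,0,0,0,0,-0.3],[0,0,0,0,0,0,-0.3],[0,0,0,0,0,0,-0.3],[0,0,0,0,0,0.1,-0.3],[0,0,0,0,0,0.2,-0.3],[0,0,0,0,0,0.2,-0.3],[0,0,0,0,0,0.1,-0.3]]])

```text
time_s: 25.1
ee_pos: [527.8, -210.1, 218.7]
ee_rot: [179.7, 0.2, 100.5]
force: [0.2, 0.5, 0.4]
gripper_width: 59.6
gripper_force: 0.0
```

Request:
send_rows(targets=[[[0,0,0,0,0.15,0,-0.3],[0,0,0,0,0.24,0,-0.3],[0,0,0,0,0.24,0,-0.3],[0,0,0,0,0.24,0,-0.3],[0,0,0,0,0.24,0,-0.3],[0,0,0,0,0.24,0,-0.3],[0,0,0,0,0.24,0,-0.3],[0,0,0,0,0.15,0,-0.3],[0,0,0,0,0,0,-0.3],[0,0,0,0,0,0,-0.3]]])

```text
time_s: 26.1
ee_pos: [526.1, 138.6, 214.8]
ee_rot: [-180.0, 0.0, 100.6]
force: [0.7, -1.3, 0.0]
gripper_width: 59.2
gripper_force: 0.0
```

```bash
cat > f.py <<'E'
from h import *
import sys
np.set_printoptions(precision=1,suppress=True)
C=cam("top"); im,D=optics.grab_frame("top"); save(sys.argv[1],im); P=cloud(C,D)
q=P[(abs(P[...,2]-122)<4)&(abs(P[...,0]-525)<50)&(abs(P[...,1]+211)<50)]; d=q[:,:2]-q[:,:2].mean(0); v=np.linalg.svd(d)[2][0]; print(len(q),cv2.minAreaRect(q[:,:2].astype(np.float32)),np.degrees(np.arctan2(v[1],v[0])))
q=P[(abs(P[...,2]-39)<5)&(abs(P[...,0]-505)<50)&(P[...,1]<0)&(P[...,1]>-170)]; j=(q-[525,-211.6,0])@np.array([[.9908,-.1353],[.1353,.9908],[0,0]]); print(len(q),j.min(0),j.max(0),np.median(q[:,2]))
E
python3 f.py t6
```

```text
130 ((524.7896118164062, -211.2440185546875), (11.413162231445312, 72.60833740234375), 35.77810287475586) 126.05689801355463
850 [-25.5  40.4] [ 26.5 170.1] 39.62714467172644
```

The bar reads 1.08 rad again after letting go. I need to see what it does while held: re-grip, turn, and measure the bar from the cameras before release.

Request:
send_rows(targets=[[[0,0,0.035,0,-0.219,0,-0.3],[0,0,0.035,0,-0.219,0,-0.3],[0,0,0.035,0,-0.219,0,-0.3],[0,0,0.035,0,-0.219,0,-0.3],[0,0,0.035,0,-0.219,0,-0.3],[0,0,0.035,0,-0.219,0,-0.3],[0,0,0.035,0,-0.219,0,-0.3],[0,0,0.035,0,-0.217,0,-0.3],[0,0,0,0,0,-0.2,-0.3],[0,0,0,0,0,-0.2,-0.3],[0,0,0,0,0,-0.15,-0.3],[0,0,0,0,0,0,-0.3]]])

```text
time_s: 27.35
ee_pos: [522.4, -212.1, 101.0]
ee_rot: [-179.7, -0.5, 125.5]
force: [-0.4, 0.1, 0.5]
gripper_width: 59.3
gripper_force: 0.0
```

```bash
cat > g.py <<'E'
from h import *
np.set_printoptions(precision=1,suppress=True)
for n in("wrist","side"):
    C=cam(n); im,D=optics.grab_frame(n); P=cloud(C,D)
    red=(im[...,0]>90)&(im[...,1]<70)&(im[...,2]<70)
    q=P[red&(P[...,2]>100)&(P[...,2]<128)&(abs(P[...,0]-525)<50)&(abs(P[...,1]+211)<50)]
    if len(q)<6: print(n,len(q)); continue
    d=q[:,:2]-q[:,:2].mean(0); v=np.linalg.svd(d)[2][0]
    print(n,len(q),q.mean(0),q.min(0),q.max(0),np.degrees(np.arctan2(v[1],v[0]))%180, cv2.minAreaRect(q[:,:2].astype(np.float32)))
    save("g_"+n,im)
E
python3 s.py; python3 g.py
```

```text
{'ee_pos': array([ 522.41, -212.11,  101.01]), 'ee_rot': array([-179.71,   -0.47,  125.54]), 'force': array([-0.39,  0.1 ,  0.46]), 'torque': array([-0.03,  0.01,  0.01]), 'gripper_width': 59.303609295864625, 'time_s': 27.35}
wrist 1650 [ 519.9 -207.2  121.5] [ 499.2 -243.7  104. ] [ 547.9 -180.2  123.5] 125.56382210729278 ((523.656494140625, -212.36695861816406), (11.847352981567383, 72.79907989501953), 35.41905975341797)
side 24 [ 538.9 -241.1  114.8] [ 532.4 -246.9  105.9] [ 548.7 -234.6  124.2] 153.32505490469325 ((539.6028442382812, -240.15017700195312), (10.955806732177734, 14.964468955993652), 54.35225296020508)
```

Request:
send_rows(targets=[[[0,0,0,0.012,0.003,-0.035,-0.3],[0,0,0,0,0,0,1],[0,0,0,0,0,0,1],[0,0,0,0,0,0,1],[0,0,0,0,0,0,1],[0,0,0,0,0,0,1],[0,0,0,0,0,0,1],[0,0,0,0,0,0,1],[0,0,0,0,0,0,1]]])

```text
time_s: 28.35
ee_pos: [526.3, -213.0, 98.1]
ee_rot: [-179.7, -0.0, 125.8]
force: [-8.3, -6.1, 4.3]
gripper_width: 11.7
gripper_force: 60.0
```

Request:
send_rows(targets=[[[0,0,-0.05,0,0,0,1],[0,0,-0.05,0,0,0,1],[0,0,-0.05,0,0,0,1],[0,0,-0.05,0,0,0,1],[0,0,0,0,0,0,1],[0,0,0,0,0,0,1]]])

```text
time_s: 28.95
ee_pos: [525.8, -213.3, 98.1]
ee_rot: [-179.6, 0.1, 107.9]
force: [-8.2, -6.3, 4.1]
gripper_width: 11.4
gripper_force: 60.0
```

```bash
python3 s.py; python3 g.py
```

```text
{'ee_pos': array([ 525.78, -213.26,   98.08]), 'ee_rot': array([-1.7960e+02,  1.0000e-01,  1.0789e+02]), 'force': array([-8.22, -6.31,  4.12]), 'torque': array([-1.11,  1.28,  0.53]), 'gripper_width': 11.399129749932941, 'time_s': 28.95}
wrist 1364 [ 523.6 -209.2  121.5] [ 509.8 -248.2  103.9] [ 539.8 -176.4  123.5] 106.58358176729011 ((523.6688842773438, -212.36685180664062), (11.732333183288574, 73.94588470458984), 18.26198387145996)
side 37 [ 531.1 -240.8  117.4] [ 525.4 -249.9  103.3] [ 539.6 -226.5  123.9] 100.27170078430309 ((531.2092895507812, -238.7615966796875), (12.572617530822754, 23.196720123291016), 12.615274429321289)
```

Request:
send_rows(targets=[[[0,0,0,0,0,0,1],[0,0,0,0,0,0,1],[0,0,0,0,0,0,1]]], grip_force=5)

```text
time_s: 29.35
ee_pos: [526.5, -213.3, 98.0]
ee_rot: [-179.7, 0.1, 107.8]
force: [-6.0, -6.4, 3.0]
gripper_width: 19.8
gripper_force: 5.6
```

```bash
python3 s.py; python3 g.py
```

```text
{'ee_pos': array([ 526.5 , -213.29,   98.02]), 'ee_rot': array([-1.7969e+02,  1.2000e-01,  1.0782e+02]), 'force': array([-6.02, -6.38,  3.02]), 'torque': array([-1.24,  1.11,  0.23]), 'gripper_width': 19.842508627726517, 'time_s': 29.35}
wrist 1347 [ 522.5 -209.   121.6] [ 502.3 -245.   118.6] [ 545.6 -180.5  123.8] 119.58930141630594 ((523.7387084960938, -212.91696166992188), (11.440261840820312, 72.26526641845703), 31.076126098632812)
side 50 [ 534.9 -236.4  116.4] [ 526.  -248.6  102.4] [ 543.1 -223.2  126.4] 119.9987529394277 ((536.7262573242188, -234.3969268798828), (16.889122009277344, 23.180526733398438), 42.90119934082031)
```

Request:
send_rows(targets=[[[0,0,0,0,0,0,0.6],[0,0,0,0,0,0,0.6],[0,0,0,0,0,0,0.6]]])

```text
time_s: 29.75
ee_pos: [526.5, -213.3, 98.0]
ee_rot: [-179.7, 0.1, 107.8]
force: [-5.8, -6.9, 1.7]
gripper_width: 20.0
gripper_force: 5.6
```

```bash
python3 s.py; python3 g.py
```

```text
{'ee_pos': array([ 526.47, -213.3 ,   98.02]), 'ee_rot': array([-1.7968e+02,  1.2000e-01,  1.0782e+02]), 'force': array([-5.8 , -6.94,  1.68]), 'torque': array([-1.22,  1.14,  0.18]), 'gripper_width': 20.0415217984819, 'time_s': 29.75}
wrist 1345 [ 522.5 -209.1  121.6] [ 502.3 -245.3  118.8] [ 545.4 -180.3  123.6] 119.57566807008982 ((523.700927734375, -212.805419921875), (11.384258270263672, 72.47528076171875), 30.936737060546875)
side 49 [ 535.4 -236.1  115.9] [ 525.8 -248.   103.5] [ 544.3 -224.4  125.8] 114.08399998670517 ((536.8959350585938, -234.75405883789062), (16.267227172851562, 24.023807525634766), 28.278207778930664)
```

The bar follows the tool to 1.40 rad, then springs back on release. I'll re-centre, re-grip and record torque going forward and backward.

Request:
send_rows(targets=[[[0,0,0.14,0,0,0,0.3],[0,0,0.06,-0.007,0.01,0,0.3],[0,0,0,0,0,0,0.3],[0,0,0,0,0,0,0.3],[0,0,0,0,0,0,1],[0,0,0,0,0,0,1],[0,0,0,0,0,0,1],[0,0,0,0,0,0,1],[0,0,0,0,0,0,1]]], grip_force=60)

```text
time_s: 30.75
ee_pos: [524.7, -210.6, 97.9]
ee_rot: [-179.7, -0.1, 121.8]
force: [-6.5, -4.7, 3.3]
gripper_width: 12.2
gripper_force: 59.8
```

```bash
python3 s.py; python3 g.py
```

```text
{'ee_pos': array([ 524.67, -210.61,   97.88]), 'ee_rot': array([-1.7965e+02, -6.0000e-02,  1.2177e+02]), 'force': array([-6.46, -4.68,  3.28]), 'torque': array([-0.88,  1.14,  0.18]), 'gripper_width': 12.152067156031132, 'time_s': 30.75}
wrist 670 [ 532.7 -225.5  121.5] [ 502.6 -245.   118.4] [ 546.7 -182.9  123.5] 119.25537820911697 ((523.9376220703125, -212.57240295410156), (11.706412315368652, 72.19998168945312), 31.77985954284668)
side 42 [ 536.  -238.3  115.8] [ 528.7 -246.9  103.9] [ 545.6 -226.7  125.6] 121.7627751160824 ((536.7401733398438, -238.25323486328125), (14.139059066772461, 19.8201904296875), 31.962060928344727)
```

Request:
send_rows(targets=[[[0,0,-0.06,0,0,0,1],[0,0,-0.03,0,0,0,1],[0,0,0,0,0,0,1],[0,0,0,0,0,0,1]]])

```text
time_s: 31.25
ee_pos: [524.8, -210.6, 97.8]
ee_rot: [-179.7, -0.0, 113.7]
force: [-6.0, -6.1, 2.0]
gripper_width: 11.4
gripper_force: 59.8
```

```bash
python3 s.py
```

```text
{'ee_pos': array([ 524.79, -210.56,   97.85]), 'ee_rot': array([-179.66,   -0.  ,  113.69]), 'force': array([-6.02, -6.13,  2.  ]), 'torque': array([-0.81,  1.13,  0.35]), 'gripper_width': 11.361819554634323, 'time_s': 31.25}
```

Request:
send_rows(targets=[[[0,0,-0.04,0,0,0,1],[0,0,-0.03,0,0,0,1],[0,0,0,0,0,0,1],[0,0,0,0,0,0,1]]])

```text
time_s: 31.65
ee_pos: [524.9, -210.5, 97.8]
ee_rot: [-179.7, 0.0, 107.4]
force: [-5.3, -5.0, 2.1]
gripper_width: 11.6
gripper_force: 59.8
```

```bash
python3 s.py;python3 g.py
```

```text
{'ee_pos': array([ 524.88, -210.5 ,   97.84]), 'ee_rot': array([-1.7967e+02,  4.0000e-02,  1.0743e+02]), 'force': array([-5.33, -5.02,  2.08]), 'torque': array([-0.77,  1.08,  0.52]), 'gripper_width': 11.623209519763424, 'time_s': 31.65}
wrist 1423 [ 523.2 -209.1  121.6] [ 510.  -248.2  118.4] [ 539.2 -177.8  123.5] 106.69822238774391 ((523.649658203125, -212.736083984375), (11.092251777648926, 72.79572296142578), 17.456314086914062)
side 42 [ 530.3 -239.3  117. ] [ 520.7 -249.4  104. ] [ 541.  -222.4  126.2] 109.36011112672142 ((530.0364379882812, -236.95680236816406), (14.418646812438965, 25.96384620666504), 19.67688751220703)
```

Request:
send_rows(targets=[[[0,0,0.03,0,0,0,1],[0,0,0,0,0,0,1],[0,0,0,0,0,0,1]]])

```text
time_s: 32.05
ee_pos: [524.8, -210.6, 97.9]
ee_rot: [-179.7, 0.0, 110.2]
force: [-5.3, -5.0, 2.2]
gripper_width: 11.6
gripper_force: 59.8
```

```bash
python3 s.py
```

```text
{'ee_pos': array([ 524.84, -210.55,   97.87]), 'ee_rot': array([-1.7965e+02,  3.0000e-02,  1.1017e+02]), 'force': array([-5.26, -5.01,  2.16]), 'torque': array([-0.78,  1.18,  0.75]), 'gripper_width': 11.62492166084635, 'time_s': 32.05}
```

```bash
sed -i "s/'time_s')/'time_s','effort')/" s.py; python3 s.py;python3 g.py
```

```text
{'ee_pos': array([ 524.84, -210.55,   97.87]), 'ee_rot': array([-1.7965e+02,  3.0000e-02,  1.1017e+02]), 'force': array([-5.26, -5.01,  2.16]), 'torque': array([-0.78,  1.18,  0.75]), 'gripper_width': 11.62492166084635, 'time_s': 32.05, 'effort': array([  2.9 , -40.98, -21.15,   2.08,  -1.2 ,   0.72])}
wrist 1240 [ 524.4 -211.6  121.6] [ 509.7 -246.6  118.7] [ 541.2 -177.9  123.7] 108.36532582499505 ((523.4869995117188, -212.8526153564453), (11.601737022399902, 71.74726867675781), 21.26167869567871)
side 46 [ 532.  -238.   116.1] [ 523.9 -249.4  102. ] [ 541.9 -221.8  124.8] 106.42096919015088 ((532.0021362304688, -235.95375061035156), (14.345414161682129, 26.980091094970703), 15.017965316772461)
```

Request:
send_rows(targets=[[[0,0,0.03,0,0,0,1],[0,0,0,0,0,0,1],[0,0,0,0,0,0,1]]])

```text
time_s: 32.45
ee_pos: [524.8, -210.6, 97.9]
ee_rot: [-179.7, 0.0, 112.9]
force: [-6.3, -4.7, 3.0]
gripper_width: 11.8
gripper_force: 59.8
```

```bash
python3 s.py; python3 g.py
```

```text
{'ee_pos': array([ 524.79, -210.57,   97.86]), 'ee_rot': array([-1.7965e+02,  1.0000e-02,  1.1285e+02]), 'force': array([-6.3 , -4.74,  3.04]), 'torque': array([-0.81,  1.12,  0.7 ]), 'gripper_width': 11.803376945210351, 'time_s': 32.45, 'effort': array([  3.02, -40.93, -21.17,   2.09,  -1.22,   0.66])}
wrist 1026 [ 526.5 -216.1  121.5] [ 509.2 -246.6  118.2] [ 542.7 -178.6  123.4] 109.92908336222482 ((523.7418823242188, -213.49639892578125), (11.61410140991211, 71.58961486816406), 23.889360427856445)
side 47 [ 532.7 -237.3  117.1] [ 524.5 -249.7  104.8] [ 543.2 -222.   127.4] 108.15313478677805 ((533.4826049804688, -235.7641143798828), (16.185791015625, 27.299510955810547), 12.707079887390137)
```

Request:
send_rows(targets=[[[0,0,0,0,0,0,1],[0,0,0,0,0,0,1],[0,0,0,0,0,0,1],[0,0,0,0,0,0,1],[0,0,0,0,0,0,1]]], grip_force=30)

```text
time_s: 33.05
ee_pos: [524.8, -210.5, 97.9]
ee_rot: [-179.7, 0.0, 112.9]
force: [-6.7, -3.9, 3.2]
gripper_width: 12.0
gripper_force: 30.1
```

```bash
python3 s.py; python3 g.py
```

```text
{'ee_pos': array([ 524.76, -210.52,   97.86]), 'ee_rot': array([-1.7965e+02,  1.0000e-02,  1.1285e+02]), 'force': array([-6.65, -3.91,  3.22]), 'torque': array([-0.76,  1.1 ,  0.71]), 'gripper_width': 12.042890476186788, 'time_s': 33.05, 'effort': array([  3.  , -40.78, -21.26,   2.04,  -1.23,   0.66])}
wrist 1033 [ 526.3 -215.5  121.6] [ 508.6 -246.9  118.5] [ 542.2 -178.5  123.8] 110.15821719946887 ((523.7188110351562, -213.40603637695312), (11.515393257141113, 71.76679229736328), 23.873233795166016)
side 49 [ 532.2 -237.8  116.9] [ 524.6 -250.1  104.1] [ 543.5 -221.8  127.4] 98.65339333589029 ((533.8307495117188, -235.95932006835938), (17.289968490600586, 28.0235538482666), 8.963147163391113)
```

Request:
send_rows(targets=[[[0,0,0,0,0,0,0.3],[0,0,0,0,0,0,0.3],[0,0,0,0,0,0,0.3],[0,0,0,0,0,0,0.3]]])

```text
time_s: 33.55
ee_pos: [527.5, -209.0, 98.0]
ee_rot: [180.0, -0.0, 112.7]
force: [0.2, -0.1, 0.3]
gripper_width: 31.7
gripper_force: 0.0
```

```bash
python3 s.py; python3 g.py
```

```text
{'ee_pos': array([ 527.55, -209.02,   97.98]), 'ee_rot': array([ 1.7997e+02, -1.0000e-02,  1.1267e+02]), 'force': array([ 0.16, -0.12,  0.33]), 'torque': array([-0.03,  0.05, -0.02]), 'gripper_width': 31.68440910233875, 'time_s': 33.55, 'effort': array([-1.10e-01, -4.25e+01, -1.99e+01,  2.00e-02,  8.00e-02,  0.00e+00])}
wrist 1494 [ 522.  -209.2  121.6] [ 500.2 -244.1  106. ] [ 548.4 -181.   123.8] 124.3465786719099 ((523.7783203125, -212.7775421142578), (11.748106002807617, 72.22756958007812), 35.88920974731445)
side 54 [ 535.8 -234.9  115.6] [ 524.8 -246.8  102.2] [ 550.6 -219.   125.9] 128.13409053073073 ((536.1513671875, -231.00315856933594), (29.348634719848633, 23.561349868774414), 78.5045394897461)
```

Request:
send_rows(targets=[[[0,0,0.075,-0.015,-0.011,-0.01,0.3],[0,0,0.072,0,0,0,0.3],[0,0,0,0,0,0,0.3],[0,0,0,0,0,0,1],[0,0,0,0,0,0,1],[0,0,0,0,0,0,1],[0,0,0,0,0,0,1]]], grip_force=60)

```text
time_s: 34.35
ee_pos: [524.9, -211.0, 96.0]
ee_rot: [179.9, 0.0, 125.9]
force: [1.4, 2.3, -0.3]
gripper_width: 11.6
gripper_force: 60.0
```

```bash
python3 s.py
```

```text
{'ee_pos': array([ 524.86, -211.03,   96.02]), 'ee_rot': array([179.93,   0.  , 125.89]), 'force': array([ 1.42,  2.34, -0.27]), 'torque': array([ 0.29, -0.24,  0.11]), 'gripper_width': 11.638012182004974, 'time_s': 34.35, 'effort': array([ -1.63, -42.64, -19.5 ,  -0.57,   0.33,   0.12])}
```

Request:
send_rows(targets=[[[0,0,-0.03,0,0,0,1],[0,0,-0.03,0,0,0,1],[0,0,-0.03,0,0,0,1],[0,0,-0.03,0,0,0,1],[0,0,-0.03,0,0,0,1],[0,0,-0.03,0,0,0,1],[0,0,-0.03,0,0,0,1],[0,0,-0.02,0,0,0,1]]])

```text
time_s: 35.15
ee_pos: [525.1, -211.0, 96.0]
ee_rot: [179.9, 0.0, 105.3]
force: [2.5, 2.3, -0.8]
gripper_width: 11.2
gripper_force: 60.0
```

```bash
python3 s.py
```

```text
{'ee_pos': array([ 525.06, -210.97,   96.01]), 'ee_rot': array([1.7994e+02, 1.0000e-02, 1.0527e+02]), 'force': array([ 2.49,  2.34, -0.83]), 'torque': array([ 0.39, -0.38,  0.88]), 'gripper_width': 11.236627374659337, 'time_s': 35.15, 'effort': array([ -2.85, -42.81, -19.4 ,  -0.36,   0.43,   0.71])}
```

Request:
send_rows(targets=[[[0,0,0,0,0,0,1],[0,0,0,0,0,0,1],[0,0,0,0,0,0,1],[0,0,0,0,0,0,1],[0,0,0,0,0,0,1],[0,0,0,0,0,0,1],[0,0,0,0,0,0,1],[0,0,0,0,0,0,1],[0,0,0,0,0,0,1],[0,0,0,0,0,0,1],[0,0,0,0,0,0,1],[0,0,0,0,0,0,1]]])

```text
time_s: 36.35
ee_pos: [525.1, -211.0, 96.0]
ee_rot: [179.9, -0.0, 105.3]
force: [3.6, 3.1, -1.0]
gripper_width: 11.7
gripper_force: 60.0
```

```bash
python3 s.py; python3 g.py
```

```text
{'ee_pos': array([ 525.05, -210.98,   96.  ]), 'ee_rot': array([ 1.7991e+02, -1.0000e-02,  1.0527e+02]), 'force': array([ 3.64,  3.09, -0.95]), 'torque': array([ 0.6 , -0.62,  0.72]), 'gripper_width': 11.747220464907652, 'time_s': 36.35, 'effort': array([ -3.63, -43.03, -19.12,  -0.9 ,   0.67,   0.72])}
wrist 1593 [ 522.8 -208.2  121.5] [ 510.2 -247.3  118. ] [ 538.2 -178.   123.3] 105.27961225990235 ((523.3868408203125, -212.29721069335938), (11.576125144958496, 70.83197784423828), 15.825017929077148)
side 42 [ 528.9 -239.3  118.3] [ 522.6 -252.   106. ] [ 536.9 -223.2  126.9] 97.95045737629673 ((529.2578735351562, -237.4441680908203), (29.1561279296875, 14.067719459533691), 87.11376190185547)
```

Request:
send_rows(targets=[[[0,0,0,0,0,0,1],[0,0,0,0,0,0,1],[0,0,0,0,0,0,1],[0,0,0,0,0,0,1],[0,0,0,0,0,0,1]]], grip_force=20)

```text
time_s: 36.95
ee_pos: [525.0, -211.0, 96.0]
ee_rot: [179.9, -0.0, 105.2]
force: [3.1, 3.6, -0.5]
gripper_width: 12.1
gripper_force: 20.2
```

```bash
python3 s.py; python3 g.py
```

```text
{'ee_pos': array([ 525.02, -210.97,   96.04]), 'ee_rot': array([ 1.7991e+02, -2.0000e-02,  1.0525e+02]), 'force': array([ 3.1 ,  3.61, -0.53]), 'torque': array([ 0.6 , -0.57,  0.61]), 'gripper_width': 12.101343487830688, 'time_s': 36.95, 'effort': array([ -3.43, -42.96, -19.14,  -0.92,   0.65,   0.64])}
wrist 1587 [ 522.9 -208.5  121.6] [ 510.3 -246.8  118.5] [ 538.9 -177.8  123.8] 105.83609754366901 ((523.9534301757812, -212.36260986328125), (11.634991645812988, 71.19869232177734), 15.874855995178223)
side 38 [ 529.4 -239.7  118.4] [ 520.7 -251.3  106.3] [ 535.9 -225.7  126.4] 97.42222203343383 ((528.2410278320312, -238.50259399414062), (25.536731719970703, 15.179468154907227), 89.78062438964844)
```

Request:
send_rows(targets=[[[0,0,0,0,0,0,1],[0,0,0,0,0,0,1],[0,0,0,0,0,0,1],[0,0,0,0,0,0,1],[0,0,0,0,0,0,1]]], grip_force=10)

```text
time_s: 37.55
ee_pos: [524.8, -210.9, 96.1]
ee_rot: [179.9, -0.0, 105.2]
force: [3.4, 4.4, -0.5]
gripper_width: 15.6
gripper_force: 11.2
```

```bash
python3 s.py; python3 - <<'E'
from h import *
im,D=optics.grab_frame("side"); save("s5",cv2.resize(im[215:300,300:400],None,fx=6,fy=6,interpolation=2))
E
```

```text
{'ee_pos': array([ 524.83, -210.9 ,   96.1 ]), 'ee_rot': array([ 1.7992e+02, -4.0000e-02,  1.0520e+02]), 'force': array([ 3.44,  4.42, -0.47]), 'torque': array([ 0.65, -0.49,  0.47]), 'gripper_width': 15.606997125086723, 'time_s': 37.55, 'effort': array([ -3.29, -42.6 , -19.18,  -1.05,   0.52,   0.45])}
```

View pics/s5.png

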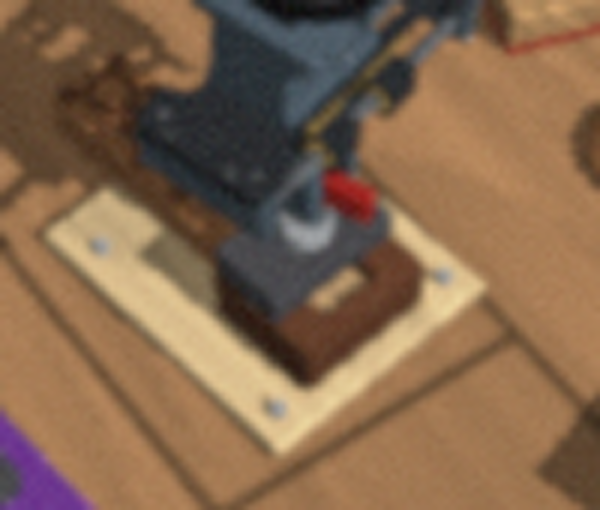

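Request:
send_rows(targets=[[[0,0,0.09,0,0,0,0],[0,0,0.09,0,0,0,0],[0,0,0,0,0,0.15,0],[0,0,0,0,0,0.2,0],[0,0,0,0,0.2,0.2,0],[0,0,0,0,0.24,0,0],[0,0,0,0,0.24,0,0],[0,0,0,0,0.24,0,0],[0,0,0,0,0.24,0,0],[0,0,0,0,0.24,0,0],[0,0,0,0,0.24,0,0],[0,0,0,0,0,0,0]]], grip_force=60)

```text
time_s: 38.8
ee_pos: [523.8, 116.2, 201.3]
ee_rot: [180.0, -0.1, 121.7]
force: [0.3, -0.6, -0.3]
gripper_width: 45.8
gripper_force: 0.0
```

```bash
python3 - <<'E'
from h import *
np.set_printoptions(precision=1,suppress=True,linewidth=150)
for n in("top","side"):
    C=cam(n)
    Ps=[];
    for _ in range(3):
        im,D=optics.grab_frame(n); Ps.append(cloud(C,D))
    P=np.median(Ps,0)
    j=(P-[525,-211.5,0])@np.array([[.9908,-.1353,0],[.1353,.9908,0],[0,0,1]])
    def rg(nm,x0,x1,y0,y1,z0,z1):
        m=(j[...,0]>x0)&(j[...,0]<x1)&(j[...,1]>y0)&(j[...,1]<y1)&(j[...,2]>z0)&(j[...,2]<z1); q=j[m]
        print(n,nm,len(q),q.mean(0) if len(q) else '',np.median(im[m],0) if len(q) else '', q[:,2].std() if len(q) else '')
    rg("tip",-12,12,-34,-24,28,45); rg("tongue mouth",-12,12,25,38,28,45); rg("bodynear",-22,22,42,80,30,45); rg("bodyfar",-22,22,130,168,30,45)
    rg("bodyL",-24,-12,45,165,30,45); rg("bodyR",12,24,45,165,30,45)
    rg("baseL",-70,-45,-50,110,5,18); rg("baseR",45,70,-50,110,5,18); rg("fence",-35,35,-60,-40,30,60); rg("bridge",-40,40,-20,20,60,70)
    if n=="top":
        q=P[(abs(P[...,2]-122)<4)&(abs(P[...,0]-525)<50)&(abs(P[...,1]+211)<50)]; print(cv2.minAreaRect(q[:,:2].astype(np.float32)))
E
```

```text
top tip 17 [ -1.5 -31.2  38. ] [122.  98.  69.] 1.1638138992795366
top tongue mouth 43 [-0.2 31.6 37.9] [124.  99.  69.] 1.5032967455154052
top bodynear 236 [-0.  61.3 40. ] [107.  73.  46.] 2.085531339717996
top bodyfar 240 [ -0.1 149.1  40.1] [119.  79.  50.] 2.0010850934110183
top bodyL 206 [-18.  105.   38.9] [115.   77.5  48.5] 1.9962558766553207
top bodyR 202 [ 18.  103.7  39.2] [130.  87.  53.] 1.9372315130899722
top baseL 549 [-57.4  30.6  12.2] [223. 194. 140.] 1.6988043083539113
top baseR 502 [58.  32.9 12.3] [229. 203. 145.] 1.7492541966978767
top fence 63 [ -4.4 -43.6  46.1] [118.  75.  50.] 1.1249622248580315
top bridge 353 [-0.3  0.1 66.1] [91. 84. 84.] 1.3903148884099603
((525.1342163085938, -211.4989013671875), (11.776823997497559, 73.10728454589844), 37.09370040893555)
side tip 21 [  0.2 -28.7  37.3] [129. 101.  76.] 1.339399247006103
side tongue mouth 7 [ 0.9 36.  36.4] [80. 68. 58.] 1.973879592580623
side bodynear 130 [-2.3 60.1 39.2] [86.  55.5 36. ] 2.443130034734548
side bodyfar 118 [ -1.  148.8  39.1] [117.  78.  50.] 2.519474389050403
side bodyL 126 [-17.9 104.7  38. ] [102.  68.  44.] 2.5209573114673587
side bodyR 93 [ 17.7 112.9  38. ] [117.  77.  50.] 2.2023484632178496
side baseL 340 [-57.6  27.2  11.3] [213. 185. 138.] 1.9961198367953983
side baseR 116 [60.5 40.8 11.1] [211. 183. 140.] 1.9253656628871005
side fence 98 [  0.4 -46.5  42.2] [97. 60. 41.] 5.288181369808811
side bridge 154 [-13.   -2.5  65.1] [73. 72. 75.] 1.8233739017604949
```

The bracket is flat (tip 38.0, mouth 37.9) and home, but the bar has gone back to about 1.06 rad. All the releases so far came after overshooting past 1.4, so next I'll make a fresh turn to just about 1.3 with a gentle release.

Request:
send_rows(targets=[[[0,0,0.03,0,-0.234,0,0],[0,0,0.03,0.003,-0.234,0,0],[0,0,0,0.003,-0.234,0,0],[0,0,0,0,-0.234,0,0],[0,0,0,0,-0.234,0,0],[0,0,0,0,-0.234,0,0],[0,0,0,0,-0.233,0,0],[0,0,0,0,0,0,0],[0,0,0,0,0,-0.2,0],[0,0,0,0,0,-0.2,0],[0,0,0,0,0,-0.12,0],[0,0,0,0,0,0,0]]], grip_force=60)

```text
time_s: 40.3
ee_pos: [522.4, -214.8, 93.9]
ee_rot: [-179.8, -0.4, 126.7]
force: [-1.0, -0.3, 0.9]
gripper_width: 45.9
gripper_force: 0.0
```

```bash
python3 s.py
```

```text
{'ee_pos': array([ 522.37, -214.78,   93.92]), 'ee_rot': array([-179.76,   -0.42,  126.73]), 'force': array([-1.03, -0.3 ,  0.95]), 'torque': array([-0.02,  0.03,  0.02]), 'gripper_width': 45.87098107155153, 'time_s': 40.3, 'effort': array([-5.000e-02, -4.192e+01, -1.974e+01,  1.000e-02, -2.400e-01,
        0.000e+00])}
```

Request:
send_rows(targets=[[[0,0,0,0.011,0.0175,0,0],[0,0,0,0,0,0,0],[0,0,0,0,0,0,1],[0,0,0,0,0,0,1],[0,0,0,0,0,0,1],[0,0,0,0,0,0,1],[0,0,0,0,0,0,1],[0,0,0,0,0,0,1]]], grip_force=40)

```text
time_s: 41.1
ee_pos: [526.5, -213.1, 97.6]
ee_rot: [-179.8, 0.0, 126.9]
force: [-4.6, -3.9, 2.9]
gripper_width: 11.5
gripper_force: 40.0
```

```bash
python3 s.py
```

```text
{'ee_pos': array([ 526.45, -213.15,   97.64]), 'ee_rot': array([-1.7981e+02,  1.0000e-02,  1.2689e+02]), 'force': array([-4.6 , -3.91,  2.89]), 'torque': array([-0.63,  0.65,  0.13]), 'gripper_width': 11.462949470463547, 'time_s': 41.1, 'effort': array([  2.68, -40.82, -20.15,   1.35,  -0.61,   0.14])}
```

Request:
send_rows(targets=[[[0,0,-0.022,0,0,0,1],[0,0,-0.022,0,0,0,1],[0,0,-0.022,0,0,0,1],[0,0,-0.022,0,0,0,1]]])

```text
time_s: 41.5
ee_pos: [526.2, -213.3, 97.6]
ee_rot: [-179.8, 0.0, 119.0]
force: [-4.4, -3.4, 3.4]
gripper_width: 11.7
gripper_force: 40.0
```

```bash
python3 s.py
```

```text
{'ee_pos': array([ 526.23, -213.32,   97.64]), 'ee_rot': array([-1.7978e+02,  5.0000e-02,  1.1897e+02]), 'force': array([-4.39, -3.43,  3.37]), 'torque': array([-0.75,  0.75,  0.52]), 'gripper_width': 11.723257408717267, 'time_s': 41.5, 'effort': array([  2.59, -40.67, -20.26,   1.69,  -0.74,   0.23])}
```

Request:
send_rows(targets=[[[0,0,-0.022,0,0,0,1],[0,0,-0.022,0,0,0,1],[0,0,-0.022,0,0,0,1]]])

```text
time_s: 41.8
ee_pos: [526.0, -213.4, 97.7]
ee_rot: [-179.8, 0.1, 113.1]
force: [-5.7, -4.5, 3.7]
gripper_width: 11.8
gripper_force: 40.0
```

```bash
python3 s.py; python3 g.py
```

```text
{'ee_pos': array([ 526.03, -213.41,   97.65]), 'ee_rot': array([-1.7975e+02,  8.0000e-02,  1.1307e+02]), 'force': array([-5.68, -4.53,  3.71]), 'torque': array([-0.78,  0.86,  0.65]), 'gripper_width': 11.841897550861496, 'time_s': 41.8, 'effort': array([  2.64, -40.54, -20.34,   1.89,  -0.84,   0.4 ])}
wrist 992 [ 526.4 -215.6  121.6] [ 507.4 -247.   118.4] [ 542.5 -180.4  123.6] 110.19106919971851 ((523.8281860351562, -213.1341552734375), (11.686641693115234, 72.492919921875), 23.59255599975586)
side 41 [ 533.  -239.8  116.6] [ 525.2 -250.3  105. ] [ 543.2 -226.   124.9] 104.52462167058852 ((534.2048950195312, -238.33502197265625), (13.39449405670166, 22.029747009277344), 31.56368064880371)
```

Request:
send_rows(targets=[[[0,0,0,0,0,0,0.6],[0,0,0,0,0,0,0.6],[0,0,0,0,0,0,0.4]]])

```text
time_s: 42.2
ee_pos: [527.7, -212.5, 97.5]
ee_rot: [-180.0, 0.0, 112.9]
force: [0.2, 0.3, 0.5]
gripper_width: 23.4
gripper_force: 0.0
```

```bash
python3 s.py; python3 g.py
```

```text
{'ee_pos': array([ 527.66, -212.5 ,   97.46]), 'ee_rot': array([-1.8000e+02,  3.0000e-02,  1.1294e+02]), 'force': array([0.24, 0.28, 0.51]), 'torque': array([-0.06,  0.04, -0.01]), 'gripper_width': 23.444746301689985, 'time_s': 42.2, 'effort': array([-2.700e-01, -4.266e+01, -1.994e+01, -1.500e-01,  7.000e-02,
       -1.000e-02])}
wrist 1258 [ 524.  -211.6  121.6] [ 500.9 -243.8  112.5] [ 548.2 -182.9  123.9] 123.84875307713462 ((523.7400512695312, -212.80255126953125), (11.813423156738281, 72.29376220703125), 35.976722717285156)
side 47 [ 536.8 -236.   115.8] [ 526.8 -246.3  100.1] [ 548.9 -223.1  125.4] 128.05149695176672 ((539.2870483398438, -235.52066040039062), (22.46849250793457, 21.581594467163086), 10.3467435836792)
```

Request:
send_rows(targets=[[[0,0,0.08,-0.014,0.006,0,0.3],[0,0,0.07,0,0,0,0.3],[0,0,0,0,0,0,0.3],[0,0,0,0,0,0,1],[0,0,0,0,0,0,1],[0,0,0,0,0,0,1],[0,0,0,0,0,0,1]]], grip_force=60)

```text
time_s: 43.0
ee_pos: [524.8, -210.9, 97.3]
ee_rot: [-180.0, 0.0, 126.5]
force: [-0.5, -2.1, 0.3]
gripper_width: 11.3
gripper_force: 60.0
```

```bash
python3 s.py
```

```text
{'ee_pos': array([ 524.81, -210.94,   97.29]), 'ee_rot': array([-179.98,    0.  ,  126.45]), 'force': array([-0.53, -2.09,  0.29]), 'torque': array([-0.22,  0.13,  0.1 ]), 'gripper_width': 11.325987470326886, 'time_s': 43.0, 'effort': array([ 4.900e-01, -4.230e+01, -1.996e+01,  3.500e-01,  1.000e-02,
        1.300e-01])}
```

Request:
send_rows(targets=[[[0,0,-0.04,0,0,0,1],[0,0,-0.04,0,0,0,1],[0,0,-0.04,0,0,0,1],[0,0,-0.04,0,0,0,1],[0,0,-0.04,0,0,0,1],[0,0,-0.03,0,0,0,1],[0,0,0,0,0,0,1],[0,0,0,0,0,0,1]]])

```text
time_s: 43.8
ee_pos: [525.0, -210.8, 97.3]
ee_rot: [-180.0, 0.0, 105.8]
force: [0.1, -0.8, -1.4]
gripper_width: 11.6
gripper_force: 60.0
```

```bash
python3 s.py
```

```text
{'ee_pos': array([ 525.02, -210.85,   97.29]), 'ee_rot': array([-1.8000e+02,  2.0000e-02,  1.0585e+02]), 'force': array([ 0.12, -0.81, -1.4 ]), 'torque': array([-0.17, -0.02,  0.67]), 'gripper_width': 11.647573127539431, 'time_s': 43.8, 'effort': array([ -0.3 , -42.63, -19.82,   0.47,   0.18,   0.6 ])}
```

Request:
send_rows(targets=[[[0,0,0,0,0,0,1],[0,0,0,0,0,0,1],[0,0,0,0,0,0,1],[0,0,0,0,0,0,1],[0,0,0,0,0,0,1],[0,0,0,0,0,0,1],[0,0,0,0,0,0,1],[0,0,0,0,0,0,1],[0,0,0,0,0,0,1],[0,0,0,0,0,0,1],[0,0,0,0,0,0,1],[0,0,0,0,0,0,1]]])

```text
time_s: 45.0
ee_pos: [525.0, -210.8, 97.3]
ee_rot: [180.0, 0.0, 105.8]
force: [0.9, -1.1, -1.5]
gripper_width: 11.6
gripper_force: 60.1
```

```bash
python3 s.py
```

```text
{'ee_pos': array([ 525.04, -210.84,   97.31]), 'ee_rot': array([1.7999e+02, 1.0000e-02, 1.0576e+02]), 'force': array([ 0.93, -1.06, -1.45]), 'torque': array([-0.3 , -0.15,  0.76]), 'gripper_width': 11.598403028849324, 'time_s': 45.0, 'effort': array([ -0.29, -43.33, -19.62,   0.68,   0.53,   0.78])}
```

Request:
send_rows(targets=[[[0,0,0,0,0,0,1],[0,0,0,0,0,0,1],[0,0,0,0,0,0,1],[0,0,0,0,0,0,1],[0,0,0,0,0,0,1],[0,0,0,0,0,0,1],[0,0,0,0,0,0,1],[0,0,0,0,0,0,1],[0,0,0,0,0,0,1],[0,0,0,0,0,0,1],[0,0,0,0,0,0,1],[0,0,0,0,0,0,1]]])

```text
time_s: 46.2
ee_pos: [525.0, -210.9, 97.3]
ee_rot: [180.0, 0.0, 105.8]
force: [1.4, -1.5, -3.2]
gripper_width: 11.9
gripper_force: 60.1
```

```bash
python3 s.py; python3 g.py
```

```text
{'ee_pos': array([ 525.02, -210.85,   97.32]), 'ee_rot': array([1.7999e+02, 1.0000e-02, 1.0576e+02]), 'force': array([ 1.36, -1.54, -3.17]), 'torque': array([-0.45, -0.26,  0.75]), 'gripper_width': 11.872943118809006, 'time_s': 46.2, 'effort': array([-1.000e-02, -4.389e+01, -1.943e+01,  8.100e-01,  8.400e-01,
        7.800e-01])}
wrist 1591 [ 522.7 -207.8  121.6] [ 510.1 -247.8  117.8] [ 538.5 -177.7  123.7] 105.60639607069919 ((523.5949096679688, -212.7658233642578), (11.631251335144043, 72.81783294677734), 16.27250862121582)
side 42 [ 529.5 -239.   118. ] [ 523.1 -249.9  104.7] [ 538.6 -220.6  124.9] 93.74036288849156 ((529.6900634765625, -234.92271423339844), (29.385303497314453, 14.528282165527344), 81.74960327148438)
```

```bash
python3 w.py w9 bracket | tail -3; python3 b.py | sed -n '1p;4,12p'
```

```text
[ 525.  -210.8   97.3] [180.    0.  105.8] 46.3 [-23.   23.1 100.5   0.   56.4 -38.8]
bracket 0.98 [330.6 135.7] [ 514.7 -145.3   41.5]
mask 12437 -1.773258863257912 39.712213350751874 [ 474.4 -197.5   -1.8] [548.5 -28.6 267.9]
z [36.82530941 39.72130229 42.33648609] ((511.5214538574219, -119.44954681396484), (52.2601203918457, 146.34083557128906), 7.8105316162109375)
-171 491.7131583998615 543.6823287672179 517.6977435835397 37.66268441924718
-159 490.5148393745333 543.5940397364251 517.0544395554792 39.85473825948542
-147 488.7019774452305 541.9730059883298 515.3374917167802 40.28146854164767
-135 487.2062441836143 539.7198206416374 513.4630324126258 40.22865359999224
-123 485.4249394757253 538.1951116219143 511.8100255488198 40.41160335743888
-111 483.9345175035344 536.8087724595538 510.3716449815441 40.203298289295645
-99 482.19819632721675 535.0750695190156 508.63663292311617 40.41134567766277
-87 480.40515448670664 533.501423167963 506.95328882733486 40.304601417668955
-75 478.71987791711535 531.8059954854375 505.26293670127643 40.27765292875946
```

Request:
send_rows(targets=[[[0,0,0.02,0,0,0,1],[0,0,0.02,0,0,0,1],[0,0,0.02,0,0,0,1],[0,0,0.02,0,0,0,1],[0,0,0,0,0,0,1],[0,0,0,0,0,0,1]]])

```text
time_s: 47.05
ee_pos: [524.9, -210.9, 97.3]
ee_rot: [-180.0, 0.0, 112.9]
force: [1.7, -1.8, -2.5]
gripper_width: 11.4
gripper_force: 60.0
```

```bash
python3 s.py
```

```text
{'ee_pos': array([ 524.93, -210.87,   97.32]), 'ee_rot': array([-1.8000e+02,  1.0000e-02,  1.1292e+02]), 'force': array([ 1.67, -1.8 , -2.47]), 'torque': array([-0.54, -0.23,  0.67]), 'gripper_width': 11.409685401221608, 'time_s': 47.05, 'effort': array([  0.33, -43.95, -19.43,   0.86,   0.87,   0.66])}
```

Request:
send_rows(targets=[[[0,0,0.02,0,0,0,1],[0,0,0.02,0,0,0,1],[0,0,0.02,0,0,0,1],[0,0,0,0,0,0,1],[0,0,0,0,0,0,1]]])

```text
time_s: 47.55
ee_pos: [524.9, -210.9, 97.3]
ee_rot: [-180.0, 0.0, 118.3]
force: [0.7, -3.5, -3.0]
gripper_width: 11.6
gripper_force: 60.0
```

```bash
python3 s.py
```

```text
{'ee_pos': array([ 524.91, -210.88,   97.34]), 'ee_rot': array([-1.8000e+02,  1.0000e-02,  1.1831e+02]), 'force': array([ 0.71, -3.5 , -2.95]), 'torque': array([-0.61, -0.19,  0.48]), 'gripper_width': 11.616918077052967, 'time_s': 47.55, 'effort': array([  0.79, -43.91, -19.48,   0.89,   0.83,   0.49])}
```

Request:
send_rows(targets=[[[0,0,0.02,0,0,0,1],[0,0,0.02,0,0,0,1],[0,0,0,0,0,0,1],[0,0,0,0,0,0,1]]])

```text
time_s: 47.95
ee_pos: [524.8, -210.9, 97.3]
ee_rot: [-180.0, -0.0, 121.9]
force: [0.9, -2.7, -2.8]
gripper_width: 11.4
gripper_force: 60.0
```

```bash
python3 s.py;python3 g.py
```

```text
{'ee_pos': array([ 524.83, -210.88,   97.33]), 'ee_rot': array([-179.99,   -0.  ,  121.91]), 'force': array([ 0.9 , -2.7 , -2.81]), 'torque': array([-0.61, -0.12,  0.39]), 'gripper_width': 11.412963486770767, 'time_s': 47.95, 'effort': array([  1.19, -43.86, -19.54,   0.97,   0.78,   0.38])}
wrist 699 [ 532.3 -224.8  121.5] [ 503.  -244.3  118.4] [ 546.5 -183.8  123.6] 118.64928333932079 ((524.4439086914062, -213.0176544189453), (11.752605438232422, 70.53324890136719), 31.34370994567871)
side 43 [ 535.9 -238.   116. ] [ 526.3 -249.1  102.8] [ 544.8 -221.2  125. ] 110.6133083007799 ((540.7990112304688, -234.7266082763672), (22.985034942626953, 18.677400588989258), 38.404720306396484)
```

Request:
send_rows(targets=[[[0,0,0,0,0,0,1],[0,0,0,0,0,0,0.7],[0,0,0.04,0,0,0,0.2],[0,0,0,0,0,0,-0.3],[0,0,0,0,0,0,-0.3],[0,0,0,0,0,0.1,-0.3],[0,0,0,0,0,0.2,-0.3],[0,0,0,0,0,0.2,-0.3],[0,0,0,0,0,0.1,-0.3],[0,0,0,0,0.2,0,-0.3],[0,0,0,0,0.24,0,-0.3],[0,0,0,0,0.24,0,-0.3]]], grip_force=10)

```text
time_s: 49.25
ee_pos: [524.6, -73.3, 217.6]
ee_rot: [179.9, -0.0, 125.4]
force: [0.9, 0.7, 0.3]
gripper_width: 58.6
gripper_force: 0.0
```

Request:
send_rows(targets=[[[0,0,0,0,0.24,0,-0.3],[0,0,0,0,0.24,0,-0.3],[0,0,0,0,0.24,0,-0.3],[0,0,0,0,0.24,0,-0.3],[0,0,0,0,0,0,-0.3]]])

```text
time_s: 49.75
ee_pos: [524.3, 122.7, 217.4]
ee_rot: [179.9, -0.2, 125.8]
force: [0.0, -0.5, -0.1]
gripper_width: 59.5
gripper_force: 0.0
```

```bash
python3 s.py; python3 f.py t9
```

```text
{'ee_pos': array([524.32, 122.74, 217.38]), 'ee_rot': array([ 1.7991e+02, -1.5000e-01,  1.2584e+02]), 'force': array([ 0.02, -0.48, -0.12]), 'torque': array([-0.06,  0.07, -0.01]), 'gripper_width': 59.522638321205164, 'time_s': 49.75, 'effort': array([ 1.900e+00, -3.750e+01, -2.332e+01,  4.800e-01, -2.000e-02,
        3.200e-01])}
134 ((525.0751342773438, -211.48873901367188), (11.77465534210205, 73.32855224609375), 35.463050842285156) 125.77649777379386
853 [-25.7  40.1] [ 26.5 170.1] 39.832440525691176
```

```bash
python3 -c "
from workcell import env; print(env.job_done())"
```

```text
the job is handed in; nothing more can be done
None
```

I handed the job in with the clamp probably not firm. The bracket is home: flat in the jig, tongue against the stop. The T-handle turned to about 1.4–1.5 rad each time but sprang back to about 1.08 rad on every release, short of the 1.3 rad you called firm. I found no cause, and the foot does seem to be pressing on the tongue.

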